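# Free a locked microcentrifuge with its emergency release rod

### The job

The power is off and the microcentrifuge on the bench has stayed locked. Take the thin steel release rod from the tool block, push it gently down the small steel-ringed hole in the deck in front of the lid until the hidden latch trips and the lid pops up, then stand the rod back in its hole in the block. Swing the lid fully open, leave it open, and leave the other things on the bench where they are.

Things in the scene. Friction and masses are not known exactly. Their poses are not given: they have to be found in the camera images.
- centrifuge: white bench microcentrifuge, fixed, 255 (x) x 210 (y) x 120 high, grey lid; origin on the bench under its middle. Own x runs from its front to its rear (hinge side), z up. Its flat front deck, 75 mm deep over the whole width, is 95 mm above the bench; the lid's front edge is 43 mm behind the release hole. Display and keys stand 3 mm proud. Over 28 N of the rod on it does damage.
- hole_mouth (a point): middle of the release hole's mouth, level with the deck; vertical hole 8 mm wide, 2 mm countersink, thin steel ring 19 mm across. Axes as the centrifuge's, at its x -93, y -70. A hidden spring plunger 15 mm wide starts 18 to 30 mm below: about 4 N at first, 8 N at the end of its 8 mm travel, then a hard stop. The latch lets go after 5 to 7 mm and the lid pops up.
- lid (a joint): lid angle in rad: 0 shut and latched, about 0.37 when it has popped up by its own hinge spring, 1.35 at its open stop; the front edge rises. The stiff hinge lets the lid stay where it is left; at the tab it takes up to about 3 N to swing it on.
- lid_hinge (a point): middle of the lid's hinge line, which runs along the centrifuge's y, 115 mm behind its middle and 110 mm above the bench. The point's axes turn with the lid.
- lid_tab (a point): point to pinch in the lid's grip tab: 36 mm wide (y), 9 mm thick, 34 mm out in front of the middle of the lid's front edge; the point is 22 mm before that edge, 187 mm from the hinge line along the lid's own -x and 6 mm along its z. Shut it is 116 mm above the bench, 21 mm over the deck; popped up about 67 mm more. Lid 196 mm wide, 10 thick. Axes turn with the lid.
- release_rod: release rod, loose, 60 g: a bare steel shaft 5 mm thick and 80 mm long under a slim straight grey handle 16 mm thick and 60 mm long. At the start it stands tip down in one of the three holes of the tool block. Origin at the tip, own z along the rod towards the handle.
- rod_tip (a point): tip of the release rod's shaft (lower end).
- rod_grip (a point): middle of the release rod's handle, 110 mm from the tip.
- tool_block: wooden tool block, fixed, 70 (x) x 210 (y) x 62 mm high, origin under its middle; three vertical holes 7.5 mm wide with a 2 mm countersink, 50 mm deep (floor 12 mm above the bench), at its own x = 0, y = -65, 0 and +65 mm. The rod, a screwdriver and a glass rod stand in them in any order.
- screwdriver: screwdriver standing tip down in the block: 5 mm shank, 75 mm, and a fat grey handle 28 mm thick, 88 mm long; leave alone. Origin at its tip.
- glass_rod: plain glass stirring rod 5 mm thick, 170 mm long, standing in the block, no handle; leave alone. Origin at its lower end.
- beaker: empty glass beaker, 72 mm wide, 95 mm high, loose; leave alone. Origin under its middle.
- reagent_bottle: white bottle with screw cap, 60 mm wide, 150 mm high, loose; leave alone. Origin under its middle.
- petri_dish: flat covered petri dish, 94 mm wide, 18 mm high, loose; leave alone. Origin under its middle.
- bench_timer: small white timer, 62 x 62 x 20 mm, lying on the bench, loose; leave alone. Origin under its middle.
Mind the look-alikes: they are no part of the job. Leave any red look-alike of the release_rod alone.

How it is judged (in metres and radians):
On the way, in this order (a step that is already met when the one before it is completed fails the run):
1. the rod, pushed down the release hole, trips the latch: the lid has popped up by more than 0.1 rad while the tip is at least 12 mm below the hole's mouth (value of joint lid above 0.1 rad and z of rod_tip in the frame of hole_mouth below -0.012 m and horizontal distance between rod_tip and hole_mouth below 0.008 m), for 0.1 s.
2. the lid is swung fully open, past 1.2 rad (value of joint lid above 1.2 rad), for 0.2 s.
At the end, for the whole second after the job is handed in: The lid stays open past 1.2 rad (its stop is at 1.35), and the release rod stands still and upright (within 0.15 rad) in the tool block, its tip down in the hole, lower than 30 mm above the block's underside (value of joint lid above 1.2 rad and z of rod_tip in the frame of tool_block below 0.03 m and horizontal distance between rod_tip and tool_block below 0.075 m and angle between release_rod's own z axis and vertical below 0.15 rad and linear speed of release_rod below 0.02 m/s); the robot touches nothing.
It fails at once if the rod is pressed on the centrifuge, its hole or its release with more than 28 N (contact force between release_rod and centrifuge above 28 N).
It fails at once if a bystander is moved by more than 30 mm (distance of any of screwdriver, glass_rod, beaker, reagent_bottle, petri_dish, bench_timer from where it was at the start of the episode above 0.03 m).
It fails at once if a standing bystander is tipped by more than 0.4 rad (angle between any of beaker, reagent_bottle's own z axis and vertical above 0.4 rad).
It also fails if it takes over 67 s, if anything falls off the work surface, if the arm or the gripper's body presses on something with over 40 N, if the wrist force passes 120 N, or if a joint passes its speed limit or range.

### The arm

A 6-joint arm with a two-finger parallel gripper is mounted at the origin on the work surface. World frame = base frame: x ahead of the robot, y to its left, z up, the work surface at z = 0. Lengths are in mm, angles in degrees, forces in N, time in s.
With the tool pointing down it reaches from about 300 to 850 mm from the base axis. Payload 4.2 kg.
Tool frame: the origin (TCP) lies at the centre of the arm's flange, where the gripper is bolted on; the fingertips stand 191 mm ahead of it and the grasp point (between the pads) lies 172 mm ahead of it; z points along the fingers, y is the direction in which the jaws open and shut (so a half turn about z gives the same grasp; the last joint's range is limited). The gripper opens to 91 mm and grips with 3 to 60 N. Pads are 32 mm wide; open, the fingers measure 118 mm over their backs; the gripper's body (76 mm by 178 mm) begins 60 mm behind the grasp point.
Start: joints at [69.213, 18.312, 89.639, -0, 72.044, -1.146], TCP at [193.269, 541.544, 404.776] pointing down, gripper open.
Joint ranges: [-177.97, 177.97], [-48.28, 115.42], [12.27, 149.76], [-77.06, 257.06], [2.81, 150.46], [-146.56, 146.56]. Speed limits (degrees/s): [147.25, 147.25, 180, 180, 180, 180].

### API

Orientations are given as [roll, pitch, yaw] about the fixed x, y, z axes, in that order (R = Rz(yaw) Ry(pitch) Rx(roll)).
In Python, from workcell import status, vision, ticket gives the robot as it stands.
- The arm moves only by the shell command python3 -m jog 'ROWS' [FORCE]. ROWS is JSON, a list of rows, each a list of 7 numbers: the finger opening in m, from 0 to 0.0912, then the shift along the tool's x, y, z in m, then the turn, a rotation vector about the tool's x, y, z in rad. A call has 1 to 12 rows; each row shifts and turns the commanded pose from where the row before left it, along the tool's axes as they then stand; what a row does not reach is not made up. A row lasts 1/8 s, in which the tool goes at most 62.5 mm and 10.7 degrees, less where a joint would pass 70% of its speed; a pose out of reach is approached as far as the arm can. A call with a gripper value outside its range is refused whole. The fingers move at their own pace and stop on an object; FORCE is the grip in N (left out, the last holds). Time passes only in rows, so rows that do not move let the fingers close. It gives the time, the measured TCP pose, the force and the opening at its end, in the units of the state.
- status.state(): the state, without advancing time (a new reading comes with each control period).
- vision.grab_frame(name): name is "scene" or "side" or "wrist"; returns a dict with "color" (480x640x3 uint8, blue, green, red), "depth" (480x640 float32, mm along the optical axis (not along the pixel's ray), 0 where there is no reading), "fov_y" (degrees; the focal length in pixels is half the picture's height over the tangent of half this angle, whatever the lens; pixels are square), "cx", "cy" (the principal point, pixels), "k1" (the pictures are not rectified: a ray, as slopes to the right and down, at radius r is drawn at 1 + k1 r^2 times it, then the intrinsics apply), "pose" (4x4, takes a point from camera to world coordinates). Camera axes: x right, y down, z forward; pixel columns grow to the right and rows downward; lengths in mm; the calibration is good to about 2 mm. A picture is of the moment at which its call begins.
- ticket.job_done(): hands the job in, once; it reports no verdict.
Trained networks look in the newest picture that a camera, given by its name, has taken for a name from the list of things; names that differ only in an ending like _2 or _b are one class to them, and where a whole thing is asked for, a point or a joint stands for the part that bears it (a point fixed in the world has none). Each returns a list of dicts, best first, with "p" (0 to 1); they miss things now and then, are a little off and sometimes report something else, mostly with a low value. They report only what shows in the picture. A call takes as long as a camera call. They do not tell look-alikes from the thing itself.
- vision.find_in(camera, label): "location" ([x, y, z] in mm, in world coordinates, good to about 4 mm: the middle of the surface that is visible of it).
- vision.silhouettes(camera, label): "pixels" (480x640 bool, what is visible of it).
The state is a dict: "time_s": time; "qpos": joint angles; "qvel": joint speeds; "effort": joint torques, N m; "ee_pos": TCP position; "ee_rot": TCP orientation; "force": force on the tool from outside, world axes, zero at the start; "torque": the same for the moment, N m; "gripper_width": finger opening in mm.
Only numpy, scipy, OpenCV 4.12 (cv2) and the standard library are available. Lean on these libraries where they do the work, as an engineer would, in place of code of your own. Each camera call takes 0.05 s, during which the arm holds its last target.

## Working session

There is one attempt and no reset: what is moved stays moved. The work goes in short steps, Python scripts to look and compute and a shell command to move; the robot and the scene stay as the last step left them, time stands still between calls to the robot, and variables do not carry over. Pictures are saved under pics/ and viewed, and the job is handed in when it is done.

```bash
ls; mkdir -p pics
cat > h.py <<'E'
import numpy as np, cv2
from workcell import status, vision, ticket
def K(f):
    fl=240/np.tan(np.radians(f["fov_y"])/2); return fl
def proj(f,P):
    T=np.linalg.inv(f["pose"]); p=T[:3,:3]@np.asarray(P,float)+T[:3,3]
    s=p[:2]/p[2]; r2=s@s; s=s*(1+f["k1"]*r2); return s*K(f)+[f["cx"],f["cy"]]
def ray(f,u,v):
    d=np.array([(u-f["cx"])/K(f),(v-f["cy"])/K(f)]); s=d.copy()
    for _ in range(20): s=d/(1+f["k1"]*(s@s))
    R=f["pose"][:3,:3]; return f["pose"][:3,3],R@np.array([s[0],s[1],1.])
def atz(f,u,v,z):
    o,d=ray(f,u,v); return o+d*(z-o[2])/d[2]
def dep(f,u,v):
    o,d=ray(f,u,v); return o+d*f["depth"][int(v),int(u)]
def tri(*rs):
    A=np.zeros((3,3));b=np.zeros(3)
    for o,d in rs:
        d=d/np.linalg.norm(d);M=np.eye(3)-np.outer(d,d);A+=M;b+=M@o
    return np.linalg.solve(A,b)
E
python3 - <<'E'
from h import *
for c in ["scene","side","wrist"]:
    f=vision.grab_frame(c); cv2.imwrite(f"pics/{c}0.png",f["color"]); print(c,f["fov_y"],f["cx"],f["cy"],f["k1"],f["pose"].round(3).tolist())
    for l in ["centrifuge","hole_mouth","lid_tab","release_rod","rod_grip","tool_block","screwdriver","glass_rod","beaker","reagent_bottle","petri_dish","bench_timer","lid_hinge"]:
        try: print(l,[(round(d["p"],2),np.round(d["location"]).tolist()) for d in vision.find_in(c,l)[:3]])
        except Exception as e: print(l,e)
print(status.state())
E
```

```text
pics
scene 48.69256438824208 318.33854539680055 247.22064580342936 -0.05966145350528442 [[-0.689, 0.403, -0.602, 1179.181], [0.724, 0.386, -0.572, 619.646], [0.002, -0.83, -0.557, 703.033], [0.0, 0.0, 0.0, 1.0]]
centrifuge [(0.96, [685.0, 211.0, 104.0]), (0.73, [480.0, -247.0, 123.0])]
hole_mouth [(0.74, [688.0, 211.0, 104.0])]
lid_tab [(0.86, [663.0, 177.0, 119.0])]
release_rod [(0.6, [396.0, -241.0, 109.0]), (0.51, [483.0, -249.0, 122.0]), (0.51, [579.0, -276.0, 101.0])]
rod_grip [(0.67, [384.0, -247.0, 104.0]), (0.47, [578.0, -269.0, 102.0])]
tool_block [(0.94, [500.0, -225.0, 51.0])]
screwdriver [(0.82, [498.0, -304.0, 133.0]), (0.19, [666.0, 178.0, 122.0])]
glass_rod [(0.61, [471.0, -188.0, 126.0])]
beaker [(0.62, [746.0, -155.0, 63.0])]
reagent_bottle [(0.77, [613.0, 443.0, 84.0]), (0.29, [665.0, 180.0, 123.0])]
petri_dish [(0.65, [378.0, -79.0, 13.0])]
bench_timer [(0.84, [378.0, 374.0, 22.0])]
lid_hinge [(0.74, [667.0, 179.0, 124.0]), (0.58, [377.0, 374.0, 20.0])]
side 55.773573327674704 321.21767263952177 240.47057356955278 -0.014591153413695193 [[0.997, -0.062, 0.052, 493.5
[... 1180 characters left out ...]
sh []
bench_timer [(0.82, [369.0, 374.0, 16.0])]
lid_hinge []
{'time_s': 2.1, 'qpos': array([ 6.92115426e+01,  1.83113607e+01,  8.96367824e+01, -1.64748794e-04,
        7.20436995e+01, -1.14595739e+00]), 'qvel': array([0.04182983, 0.00956322, 0.07141554, 0.0183912 , 0.06743865,
       0.01140294]), 'effort': array([-1.74887155e-03, -4.12364388e+01, -2.32219541e+01,  7.25449878e-02,
        3.80529533e-02, -1.12353894e-05]), 'ee_pos': array([193.28973622, 541.54845951, 404.79639038]), 'ee_rot': array([1.79991847e+02, 3.19843660e-04, 1.60357551e+02]), 'force': array([0.50293651, 0.05391718, 0.08951116]), 'torque': array([0.00274826, 0.00828135, 0.04679353]), 'gripper_width': 90.95529858390118}
```

View pics/scene0.png

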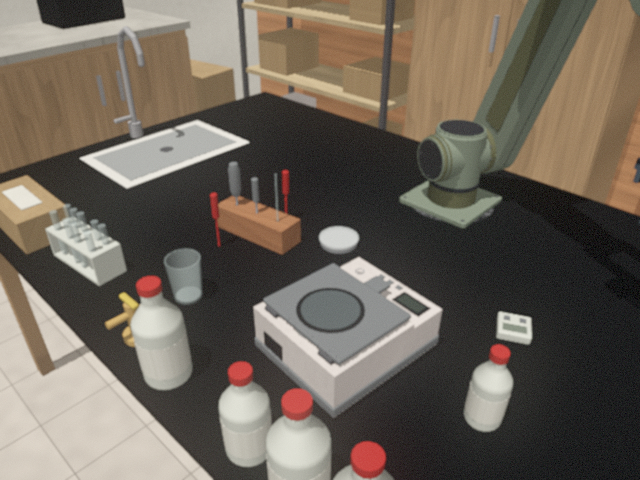

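View pics/side0.png

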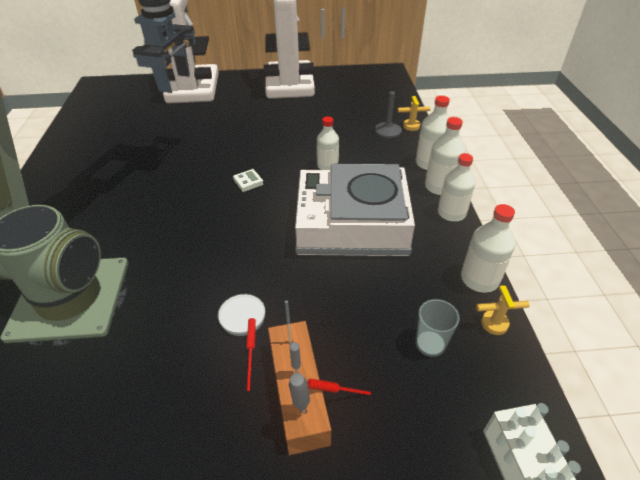

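Run:
```python
import cv2, numpy as np
a=cv2.imread("pics/scene0.png")[150:260,190:310]; b=cv2.imread("pics/side0.png")[290:450,220:380]
a=cv2.resize(a,None,fx=5,fy=5,interpolation=2); b=cv2.resize(b,None,fx=3.5,fy=3.5,interpolation=2)
cv2.imwrite("pics/a.png",a); cv2.imwrite("pics/b.png",b)
c=cv2.imread("pics/scene0.png")[250:410,245:445]; c=cv2.resize(c,None,fx=3.5,fy=3.5,interpolation=2);cv2.imwrite("pics/c.png",c)
c=cv2.imread("pics/side0.png")[155:265,285:425]; c=cv2.resize(c,None,fx=5,fy=5,interpolation=2);cv2.imwrite("pics/d.png",c)
```

```text
(no output)
```

View pics/a.png

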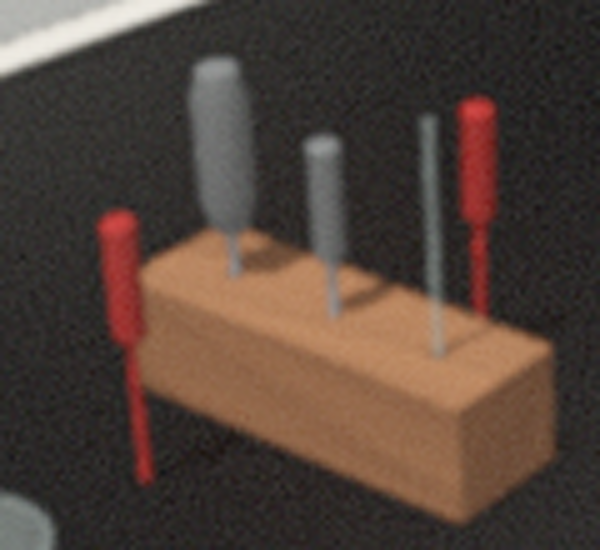

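View pics/b.png

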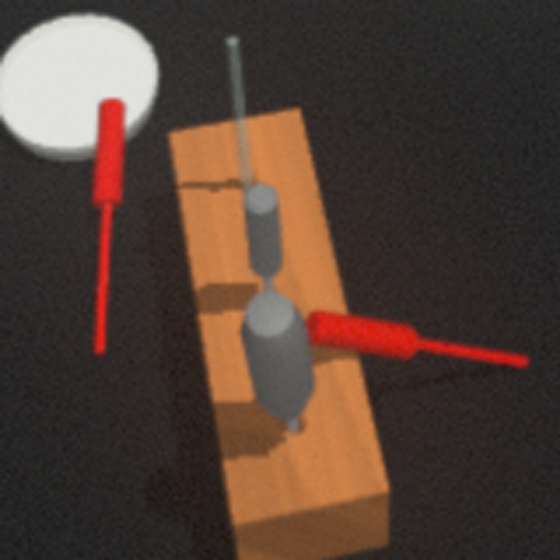

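View pics/c.png

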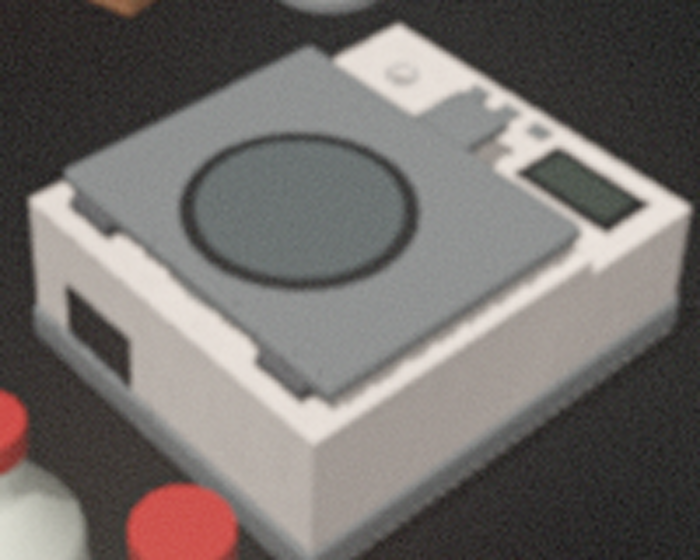

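View pics/d.png

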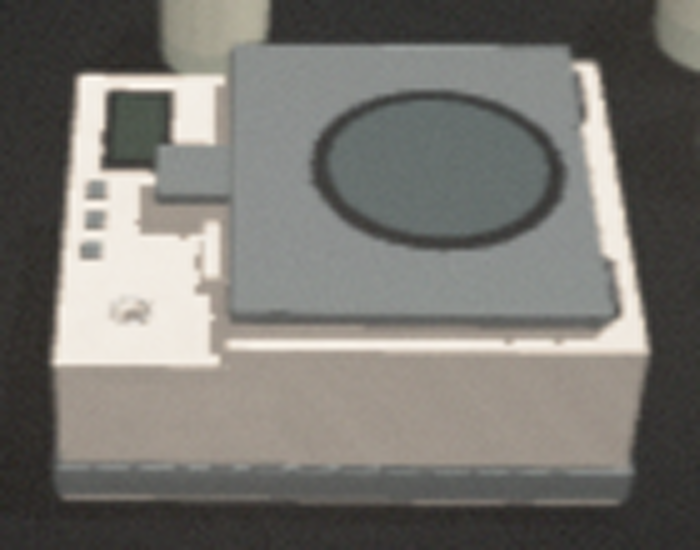

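Run:
```python
from h import *
import pickle
S=vision.grab_frame("scene"); D=vision.grab_frame("side")
pickle.dump((S,D),open("f0.pkl","wb"))
def A(x,y):return ray(S,190+x/5-.4,150+y/5-.4)
def B(x,y):return ray(D,220+x/3.5-.35,290+y/3.5-.35)
def C(x,y):return ray(S,245+x/3.5-.35,250+y/3.5-.35)
def E(x,y):return ray(D,285+x/5-.4,155+y/5-.4)
for n,a,b in [("rodtop",A(323,145),B(262,198)),("rod handle bottom",A(329,260),B(267,272)),
 ("red1top",A(478,103),B(112,103)),("red1hb",A(479,220),B(107,200)),("red2 top",A(119,218),B(315,332)),("red2tip",A(146,480),B(525,361)),("glass top",A(429,118),B(232,40)),("glass hole",A(437,356),B(247,186)),("sd hole",A(235,275),B(293,428)),
 ("hole",C(402,73),E(131,311)),("tabcornL",C(440,107),E(160,195)),("lid front far corner",C(580,240),E(232,50)),("lid front near",C(313,47),E(232,318)),("deck near front corner",C(398,25),E(52,362)),("deck far front",C(690,208),E(78,76)),("blockfar left",A(552,347),B(169,131)),("block right",A(460,410),B(301,109)),("block near-right",A(143,275),B(388,490))]:
    p=tri(a,b); r=[np.linalg.norm(np.cross(p-o,d))/np.linalg.norm(d) for o,d in (a,b)]
    print(n,p.round(1),np.round(r,1))
```

```text
rodtop [ 478.3 -251.3  150.4] [0.2 0.2]
rod handle bottom [ 477.8 -253.3   88.8] [0. 0.]
red1top [ 415.2 -208.2  166.2] [3.4 3.4]
red1hb [ 406.7 -217.4   98.8] [5.1 5.1]
red2 top [ 521.2 -314.7  116.1] [26.4 26.4]
red2tip [ 596.9 -265.9   11.7] [8.1 8.1]
glass top [ 468.8 -186.8  182.6] [0. 0.]
glass hole [ 469.5 -187.2   59.6] [0.8 0.8]
sd hole [ 486.1 -317.2   59.3] [0.4 0.4]
hole [526.  109.6  95.4] [0. 0.]
tabcornL [547.9 159.5 114.5] [6.3 6.3]
lid front far corner [588.1 273.1 114.2] [2. 2.]
lid front near [566.6  77.9 117.5] [1.4 1.4]
deck near front corner [490.7  78.3  95.6] [1.2 1.2]
deck far front [511.5 287.4  94.2] [0.8 0.8]
blockfar left [ 429.3 -151.3   61.9] [0.5 0.5]
block right [ 498.7 -142.1   61.7] [0.8 0.8]
block near-right [ 523.6 -348.    61.4] [3.3 3.3]
```

```bash
python3 -m jog '[[0.0912,-0.0335,-0.0407,0,0,0,0],[0.0912,-0.0335,-0.0407,0,0,0,0],[0.0912,-0.0335,-0.0407,0,0,0,0],[0.0912,-0.0335,-0.0407,0,0,0,0],[0.0912,-0.0335,-0.0407,0,0,0,0],[0.0912,-0.0335,-0.0407,0,0,0,0],[0.0912,-0.0335,-0.0407,0,0,0,0],[0.0912,-0.0335,-0.0407,0,0,0,0],[0.0912,-0.0335,-0.0407,0,0,0,0],[0.0912,-0.0335,-0.0407,0,0,0,0]]'
python3 - <<'E'
from h import *
f=vision.grab_frame("wrist"); cv2.imwrite("pics/w1.png",f["color"])
E
python3 -m jog '[[0.0912,-0.0335,-0.0407,0,0,0,0],[0.0912,-0.0335,-0.0407,0,0,0,0],[0.0912,-0.0335,-0.0407,0,0,0,0],[0.0912,-0.0335,-0.0407,0,0,0,0],[0.0912,0,0,0,0,0,0.157],[0.0912,0,0,0,0,0,0.157],[0.0912,0,0,0,0,0,0.157],[0.0912,0,0,0,0,0,0.157],[0.0912,0,0,0,0,0,0.157],[0.0912,0,0,0,0,0,0.157],[0.0912,0,0,0,0,0,0.157],[0.0912,0,0,0,0,0,0]]'
python3 - <<'E'
from h import *
import pickle
f=vision.grab_frame("wrist"); cv2.imwrite("pics/w2.png",f["color"]); pickle.dump(f,open("w2.pkl","wb"))
s=status.state(); print(s["ee_pos"],s["ee_rot"],s["qpos"])
E
```

```text
time_s: 3.45
ee_pos: [372.2, 43.9, 405.1]
ee_rot: [180.0, 0.1, 160.4]
force: [1.7, -0.6, 0.4]
gripper_width: 91.1
time_s: 5.0
ee_pos: [443.5, -152.5, 404.8]
ee_rot: [180.0, -0.0, 97.5]
force: [-0.1, 0.1, -0.4]
gripper_width: 91.3
[ 443.47181844 -152.56223791  404.77292736] [ 1.79996420e+02 -2.48417985e-03  9.75509277e+01] [-2.03904370e+01  8.72567405e+00  1.02674229e+02  4.15889384e-03
  6.85980982e+01 -2.79428822e+01]
```

View pics/w1.png

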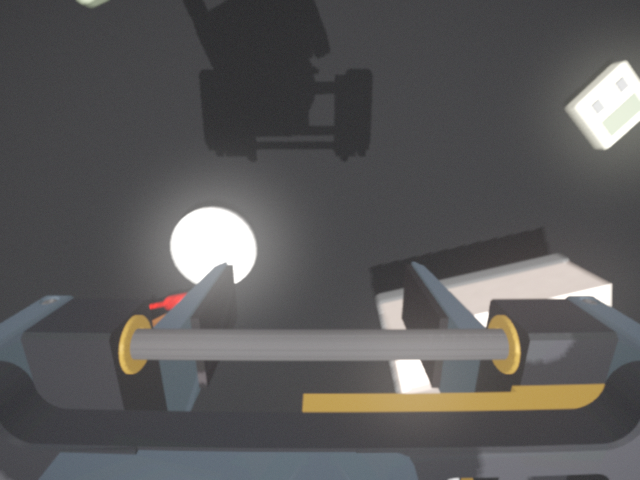

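View pics/w2.png

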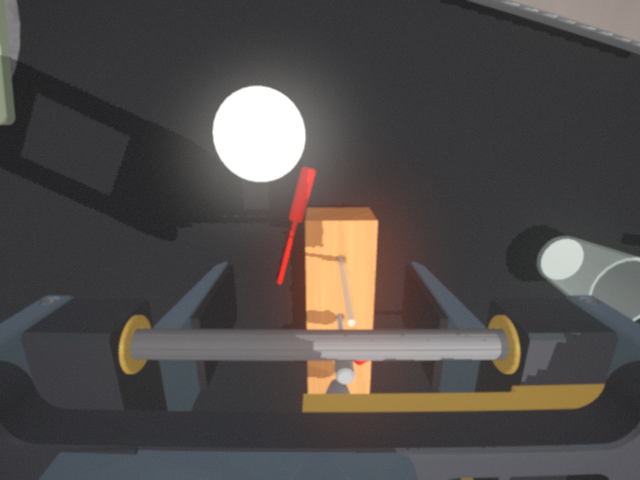

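Run:
```python
from h import *
import pickle
S,D=pickle.load(open("f0.pkl","rb")); W=pickle.load(open("w2.pkl","rb"))
for n,c in [("top",[(S,285.2,170.5),(D,251.6,319),(W,308,172)]),("hb",[(S,285.5,193.5),(D,250,347),(W,296,222)]),("tip",[(D,248,390),(W,280,283)]),("top2",[(S,213.5,193),(D,309.5,384)]),("tip2",[(S,218.8,246),(D,369.5,392.7)])]:
    rs=[ray(*x) for x in c]; p=tri(*rs); print(n,p.round(1),[round(float(np.linalg.norm(np.cross(p-o,d))/np.linalg.norm(d)),1) for o,d in rs], [dep(*x).round(0).tolist() for x in c])
# rod / holes wrist
print(tri(ray(W,341,259),ray(S,277,220.8),ray(D,290.2,342.8)), proj(W,[469.5,-187.2,60]),proj(W,[478,-252.5,62]),proj(W,[478,-252.5,151]))
```

```text
top [ 426.  -154.9  155. ] [41.8, 38.8, 59.4] [[185.0, -463.0, -1.0], [392.0, -98.0, 17.0], [427.0, -111.0, 15.0]]
hb [ 414.8 -186.3   88.5] [28.1, 23.8, 38.4] [[288.0, -353.0, 1.0], [389.0, -153.0, 3.0], [420.0, -169.0, 8.0]]
tip [ 399.2 -245.6    9.7] [10.3, 10.3] [[387.0, -240.0, -1.0], [409.0, -245.0, 9.0]]
top2 [ 521.1 -314.2  116.8] [26.5, 26.5] [[423.0, -506.0, -2.0], [498.0, -285.0, 90.0]]
tip2 [ 597.  -265.4   10.9] [7.8, 7.8] [[581.0, -276.0, 0.0], [605.0, -266.0, 4.0]]
[ 469.94162766 -187.03945982   59.7866728 ] [339.87801082 259.09113696] [338.83205663 318.45632543] [344.87446589 375.01636155]
```

```bash
python3 -m jog '[[0.05,-0.0345,0.0071,0,0,0,0],[0.05,-0.0345,0.0071,0,0,0,0],[0.05,-0.0342,0.007,0,0,0,0],[0.05,0,0,0,0,0,0],[0.05,0,0,0,0,0,0]]'
python3 - <<'E'
from h import *
f=vision.grab_frame("wrist"); cv2.imwrite("pics/w3.png",f["color"])
f=vision.grab_frame("side"); cv2.imwrite("pics/s3.png",f["color"])
s=status.state(); print(s["ee_pos"],s["ee_rot"],s["force"])
E
```

```text
time_s: 5.68
ee_pos: [477.5, -252.0, 404.5]
ee_rot: [-180.0, -0.1, 97.4]
force: [-0.9, -0.1, 1.1]
gripper_width: 50.2
[ 477.47843449 -251.5256157   404.75735453] [-1.79988514e+02 -3.18147114e-02  9.74716359e+01] [0.40378471 0.09701796 0.34043022]
```

View pics/w3.png

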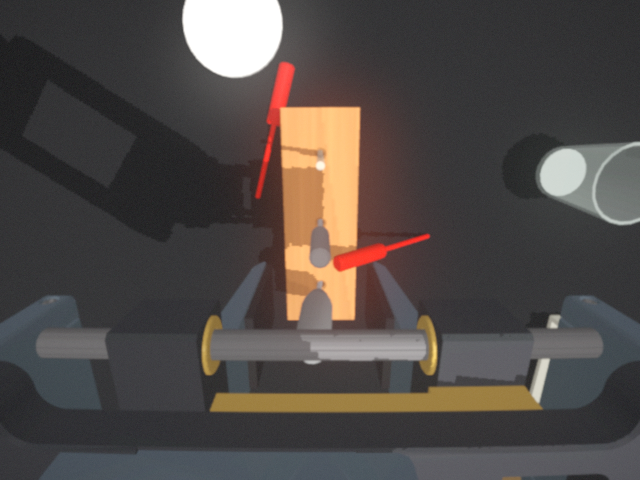

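View pics/s3.png

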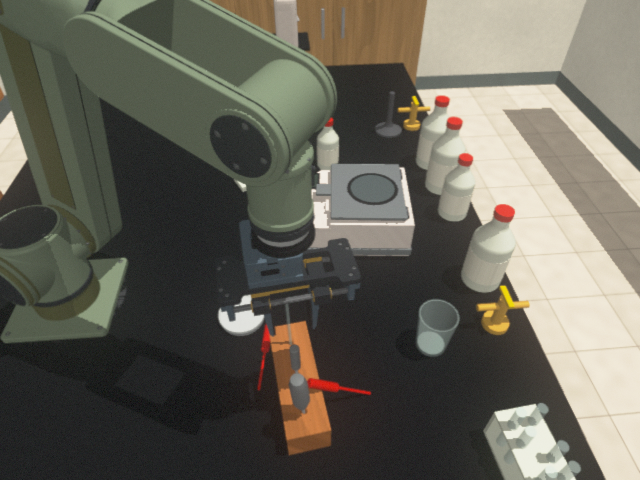

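Run:
```python
from h import *
f=vision.grab_frame("wrist"); g=vision.grab_frame("side")
for P in [[478,-252.5,62],[478,-252.5,151],[478,-252.5,214],[469.5,-187.2,60],[486,-317.2,175]]: print(P,proj(f,P),proj(g,P))
print(f["pose"].round(3).tolist())
```

```text
[478, -252.5, 62] [319.1087681  224.24118244] [296.76973076 374.97587548]
[478, -252.5, 151] [319.15210318 255.76913708] [294.18705982 346.61589209]
[478, -252.5, 214] [319.20649872 295.39123141] [292.0637651  323.26515153]
[469.5, -187.2, 60] [319.09298394 154.06950839] [290.56919833 342.91331118]
[486, -317.2, 175] [318.5922612  353.97931342] [300.72196958 376.44872244]
[[0.992, 0.123, 0.038, 467.011], [0.129, -0.949, -0.288, -168.811], [0.0, 0.291, -0.957, 383.803], [0.0, 0.0, 0.0, 1.0]]
```

Run:
```python
from h import *
f=vision.grab_frame("wrist"); g=vision.grab_frame("side"); s=vision.grab_frame("scene"); cv2.imwrite("pics/sc3.png",s["color"])
cv2.imwrite("pics/d3.png",np.hstack([cv2.resize(cv2.convertScaleAbs(255*(f["depth"]-200)/200*-1+255)[40:360,180:500] if 0 else np.clip((400-f["depth"])*1.2,0,255).astype(np.uint8)[40:340,200:460],None,fx=2,fy=2)]))
for n,a,b in [("r2h",(340,265),(310,384)),("r2tip",(428,237),(370,393)),("r1top",(287,66),(266,331)),("r1tip",(258,197),(260,388))]:
    rs=[ray(f,*a),ray(g,*b)];p=tri(*rs);print(n,p.round(1),[round(float(np.linalg.norm(np.cross(p-o,d))/np.linalg.norm(d)),1) for o,d in rs],dep(f,*a).round(),dep(g,*b).round())
```

```text
r2h [ 500.4 -282.9   85.4] [1.2, 1.2] [ 501. -281.   91.] [ 499. -286.   90.]
r2tip [ 606.1 -266.8    4.2] [0.7, 0.7] [ 608. -268.    0.] [ 605. -267.    5.]
r1top [ 421.  -104.8  -18.6] [3.5, 3.5] [ 428. -110.   15.] [ 421. -129.   17.]
r1tip [ 410.  -244.2   10.4] [0.3, 0.3] [ 410. -244.    9.] [ 410. -244.    9.]
```

View pics/d3.png

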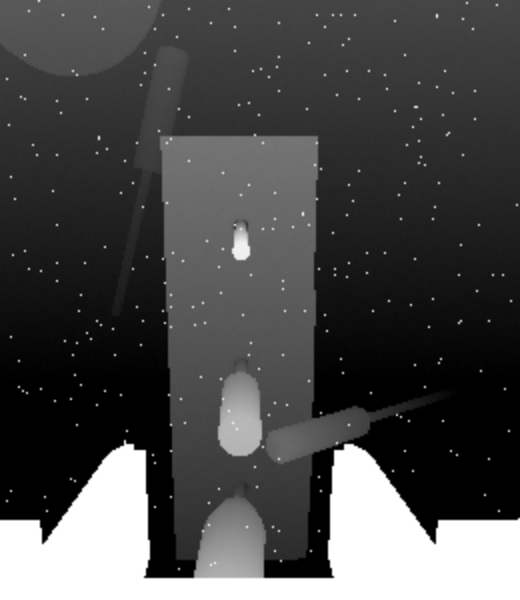

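View pics/sc3.png

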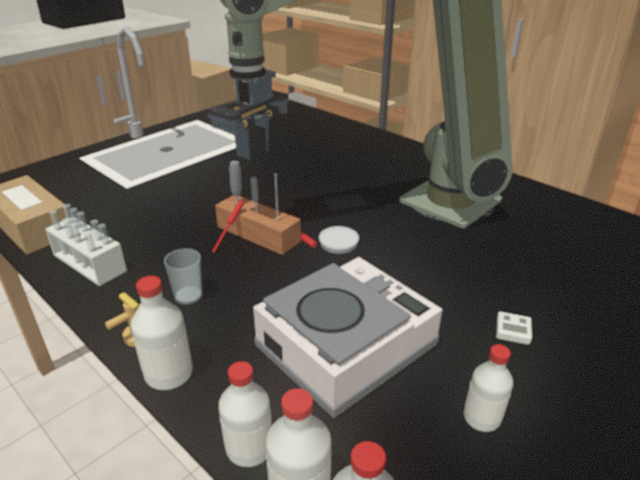

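```bash
python3 -m jog '[[0.05,0,0,0.034,0,0,0],[0.05,0,0,0.034,0,0,0],[0.05,0,0,0.032,0,0,0],[0.05,0,0,0,0,0,0],[0.0,0,0,0,0,0,0],[0.0,0,0,0,0,0,0],[0.0,0,0,0,0,0,0],[0.0,0,0,0,0,0,0]]' 30
python3 - <<'E'
from h import *
s=status.state(); print(s)
E
```

```text
time_s: 7.02
ee_pos: [477.9, -252.4, 305.3]
ee_rot: [179.9, 0.0, 97.4]
force: [-0.0, 0.1, 1.7]
gripper_width: 15.3
{'time_s': 7.025, 'qpos': array([-2.90647363e+01,  2.00168893e+01,  1.02624645e+02,  1.18360633e-02,
        5.72811522e+01, -3.64594900e+01]), 'qvel': array([ 0.00079051,  0.18063063,  0.03659319,  0.01113609, -0.18169997,
       -0.00770248]), 'effort': array([-7.18633016e-02, -3.92437613e+01, -1.96760684e+01, -2.56746390e-02,
        1.95036940e-01,  2.32115635e-04]), 'ee_pos': array([ 477.87207866, -252.4094634 ,  305.3465642 ]), 'ee_rot': array([1.79931896e+02, 3.79275330e-02, 9.73883403e+01]), 'force': array([-0.00527104,  0.13453171,  1.68877118]), 'torque': array([-0.0694557 ,  0.01505507,  0.05607673]), 'gripper_width': 15.282806023278978}
```

```bash
python3 -m jog '[[0,0,0,-0.01,0,0,0],[0,0,0,-0.025,0,0,0],[0,0,0,-0.03,0,0,0],[0,0,0,-0.04,0,0,0],[0,0,0,-0.04,0,0,0],[0,0,0,-0.04,0,0,0],[0,0,0,0,0,0,0]]'
python3 -m jog '[[0,0.0353,0.0094,0,0,0,0],[0,0.0353,0.0094,0,0,0,0],[0,0.0353,0.0094,0,0,0,0],[0,0.0353,0.0094,0,0,0,0],[0,0.0353,0.0094,0,0,0,0],[0,0.0353,0.0094,0,0,0,0],[0,0.0353,0.0094,0,0,0,0],[0,0.0353,0.0094,0,0,0,0],[0,0.0353,0.0094,0,0,0,0],[0,0.0353,0.0094,0,0,0,0],[0,0,0,0,0,0,0]]'
python3 - <<'E'
from h import *
import pickle
fs={}
for c in ["wrist","scene","side"]:
    f=vision.grab_frame(c); cv2.imwrite(f"pics/{c}4.png",f["color"]); fs[c]=f
pickle.dump(fs,open("f4.pkl","wb"))
print(status.state()["ee_pos"])
E
```

```text
time_s: 7.9
ee_pos: [477.7, -252.4, 493.7]
ee_rot: [179.6, 0.3, 97.4]
force: [-0.4, -0.4, -1.7]
gripper_width: 15.7
time_s: 9.28
ee_pos: [525.5, 111.6, 488.3]
ee_rot: [-179.8, -0.0, 97.6]
force: [0.2, -0.1, -1.2]
gripper_width: 15.5
[525.36389156 109.27040872 489.05444242]
```

View pics/wrist4.png

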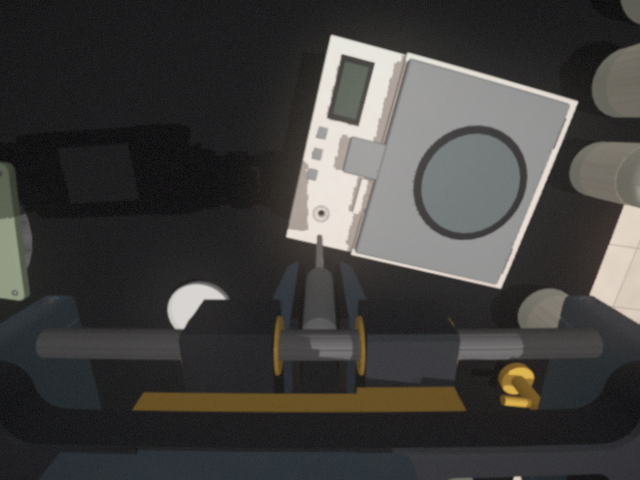

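View pics/side4.png

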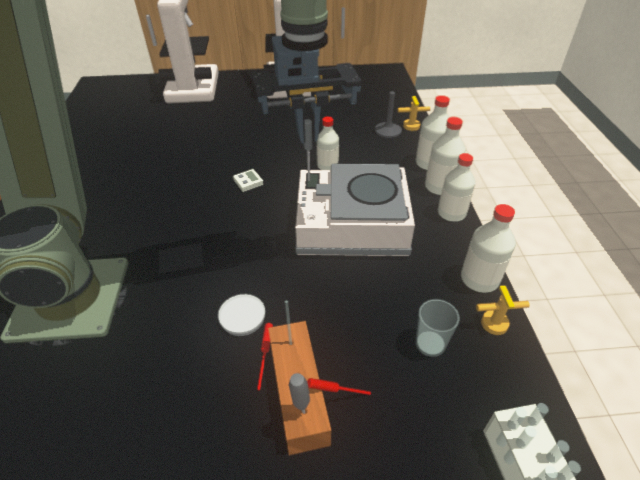

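View pics/scene4.png

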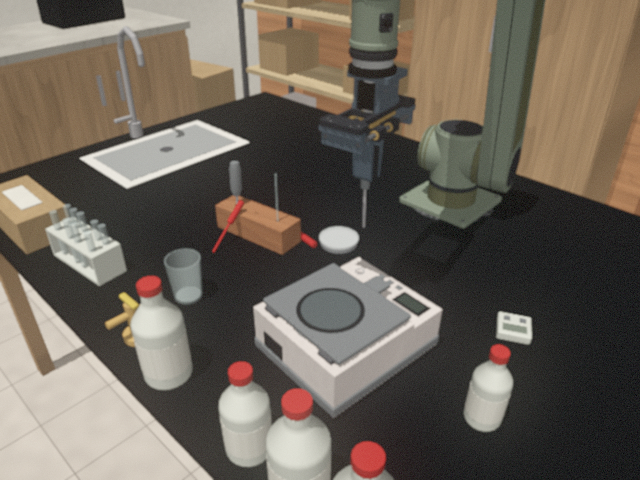

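Run:
```python
from h import *
import pickle
fs=pickle.load(open("f4.pkl","rb")); W,S,D=fs["wrist"],fs["scene"],fs["side"]
a=cv2.resize(W["color"][185:285,270:370],None,fx=6,fy=6,interpolation=2)
b=cv2.resize(S["color"][180:290,330:400],None,fx=5,fy=5,interpolation=2)
c=cv2.resize(D["color"][140:240,280:340],None,fx=5,fy=5,interpolation=2)
cv2.imwrite("pics/za.png",a)
h=600; o=np.zeros((600,700,3),np.uint8); o[:b.shape[0],:b.shape[1]]=b; o[:c.shape[0],380:380+c.shape[1]]=c; cv2.imwrite("pics/zb.png",o)
t=status.state()["ee_pos"]; 
for P in [[526,109.6,95],[525.4,109.3,195.7]]: print(P,[proj(x,P).round(1) for x in (W,S,D)])
```

```text
[526, 109.6, 95] [array([319.8, 213.5]), array([359.5, 270.7]), array([310.8, 216.9])]
[525.4, 109.3, 195.7] [array([319. , 241.1]), array([362.1, 226. ]), array([309.4, 180.6])]
```

View pics/za.png

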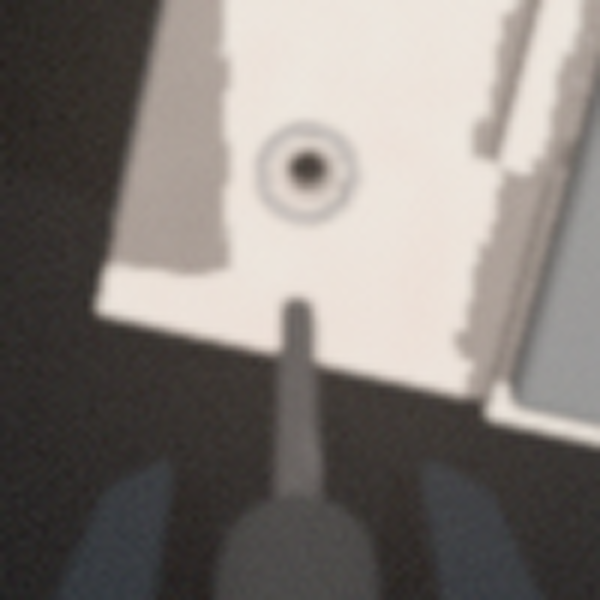

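View pics/zb.png

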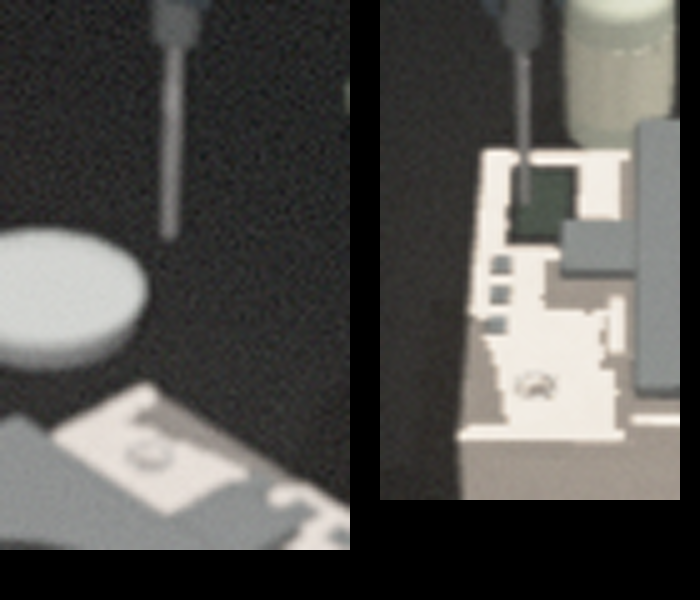

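```bash
python3 -m jog '[[0,0,0.0012,0.03,0,0,0],[0,0,0,0.03,0,0,0],[0,0,0,0.025,0,0,0],[0,0,0,0,0,0,0],[0,0,0,0,0,0,0],[0,0,0,0,0,0,0]]'
python3 - <<'E'
from h import *
import pickle
fs={}
for c in ["wrist","scene","side"]:
    fs[c]=vision.grab_frame(c)
pickle.dump(fs,open("f5.pkl","wb"))
W,S,D=fs["wrist"],fs["scene"],fs["side"]
s=status.state();print(s["ee_pos"],s["ee_rot"],s["force"])
t=s["ee_pos"]; tip=[t[0],t[1],t[2]-293.3]
for P in [[526.6,109.6,95],tip]: print(np.round(P,1),[proj(x,P).round(1) for x in (W,S,D)])
a=cv2.resize(W["color"][185:285,270:370],None,fx=6,fy=6,interpolation=2)
b=cv2.resize(S["color"][230:290,330:390],None,fx=6,fy=6,interpolation=2)
c=cv2.resize(D["color"][180:240,280:340],None,fx=6,fy=6,interpolation=2)
cv2.imwrite("pics/z5a.png",a)
cv2.imwrite("pics/z5b.png",np.hstack([b,c]))
E
```

```text
time_s: 10.18
ee_pos: [527.0, 109.7, 406.1]
ee_rot: [179.8, -0.0, 97.4]
force: [0.0, -0.2, -0.4]
gripper_width: 15.4
[526.81893614 109.93682072 405.52944012] [ 1.79913574e+02 -7.44049967e-03  9.73899646e+01] [ 0.71837319 -0.4622909   0.04708779]
[526.6 109.6  95. ] [array([317.1, 232.2]), array([359.3, 270.8]), array([311.1, 216.9])]
[526.8 109.9 112.2] [array([317.4, 237.6]), array([359.8, 263.7]), array([311. , 210.9])]
```

View pics/z5a.png

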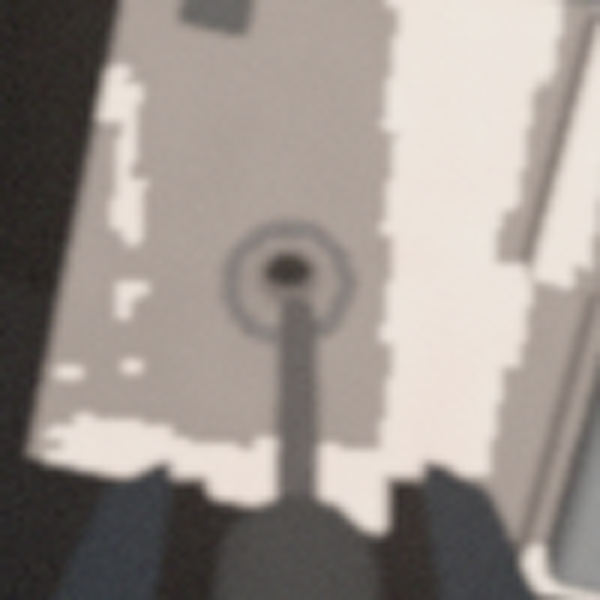

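View pics/z5b.png

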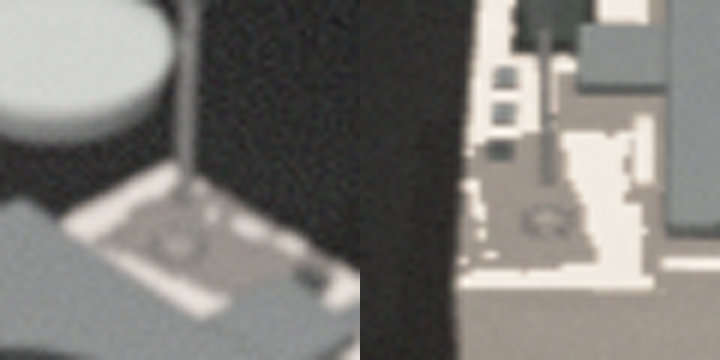

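```bash
python3 -m jog '[[0,-0.0005,-0.0007,0.005,0,0,0],[0,0,0,0.006,0,0,0],[0,0,0,0.004,0,0,0],[0,0,0,0.003,0,0,0]]'; python3 -m jog '[[0,0,0,0.002,0,0,0],[0,0,0,0.002,0,0,0]]'
```

```text
time_s: 10.82
ee_pos: [526.1, 109.4, 386.2]
ee_rot: [-180.0, -0.0, 97.4]
force: [1.1, 0.1, -0.1]
gripper_width: 15.0
time_s: 11.08
ee_pos: [526.2, 109.4, 382.7]
ee_rot: [180.0, -0.0, 97.4]
force: [-0.2, 0.6, -0.5]
gripper_width: 14.9
```

```bash
python3 -m jog '[[0,0,0,0.002,0,0,0],[0,0,0,0.002,0,0,0]]';python3 -m jog '[[0,0,0,0.002,0,0,0],[0,0,0,0.001,0,0,0],[0,0,0,0,0,0,0]]'
```

```text
time_s: 11.32
ee_pos: [526.1, 109.4, 378.7]
ee_rot: [180.0, -0.0, 97.4]
force: [0.1, -0.2, -0.2]
gripper_width: 14.9
time_s: 11.7
ee_pos: [526.1, 109.4, 375.7]
ee_rot: [-180.0, -0.0, 97.4]
force: [-0.3, -0.0, -1.0]
gripper_width: 15.3
```

```bash
python3 -m jog '[[0,0,0,0.002,0,0,0],[0,0,0,0.002,0,0,0],[0,0,0,0,0,0,0]]';python3 -m jog '[[0,0,0,0.002,0,0,0],[0,0,0,0.001,0,0,0],[0,0,0,0,0,0,0]]';python3 -m jog '[[0,0,0,0.002,0,0,0],[0,0,0,0.001,0,0,0],[0,0,0,0,0,0,0]]'
```

```text
time_s: 12.08
ee_pos: [526.1, 109.4, 371.5]
ee_rot: [-180.0, -0.0, 97.4]
force: [-0.5, 0.4, -0.9]
gripper_width: 15.3
time_s: 12.45
ee_pos: [526.1, 109.4, 368.6]
ee_rot: [-180.0, -0.0, 97.4]
force: [0.7, 0.2, -0.8]
gripper_width: 15.4
time_s: 12.82
ee_pos: [526.1, 109.4, 365.6]
ee_rot: [-180.0, -0.0, 97.4]
force: [0.7, 0.1, -0.7]
gripper_width: 15.5
```

```bash
python3 -m jog '[[0,0,0,0.002,0,0,0],[0,0,0,0.001,0,0,0],[0,0,0,0,0,0,0]]';python3 -m jog '[[0,0,0,0.002,0,0,0],[0,0,0,0,0,0,0]]';python3 -m jog '[[0,0,0,0.002,0,0,0],[0,0,0,0,0,0,0]]'
```

```text
time_s: 13.2
ee_pos: [526.2, 109.4, 363.1]
ee_rot: [180.0, -0.0, 97.4]
force: [-0.4, -0.1, 1.6]
gripper_width: 15.0
time_s: 13.45
ee_pos: [526.2, 109.4, 361.2]
ee_rot: [179.9, -0.0, 97.4]
force: [-0.6, -0.0, 4.8]
gripper_width: 15.5
time_s: 13.7
ee_pos: [526.2, 109.4, 358.8]
ee_rot: [180.0, -0.0, 97.4]
force: [-0.3, -0.7, 4.8]
gripper_width: 15.1
```

```bash
python3 -m jog '[[0,0,0,0.001,0,0,0],[0,0,0,0,0,0,0]]';python3 -m jog '[[0,0,0,0.001,0,0,0],[0,0,0,0,0,0,0]]'
python3 - <<'E'
from h import *
f=vision.grab_frame("scene"); cv2.imwrite("pics/s6.png",f["color"][200:420,220:470]); print(status.state()["force"])
E
```

```text
time_s: 13.95
ee_pos: [526.2, 109.4, 357.7]
ee_rot: [180.0, -0.0, 97.4]
force: [-0.1, 0.2, 4.4]
gripper_width: 15.2
time_s: 14.2
ee_pos: [526.2, 109.4, 356.6]
ee_rot: [180.0, -0.0, 97.4]
force: [0.1, -0.9, 3.1]
gripper_width: 15.5
[-0.47640555 -0.63764035  2.47705877]
```

View pics/s6.png

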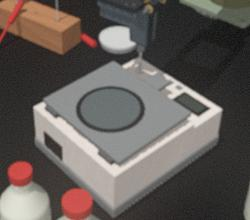

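```bash
python3 -m jog '[[0,0,0,0,0,0,0],[0,0,0,0.001,0,0,0],[0,0,0,0,0,0,0]]' 50
python3 - <<'E'
from h import *
import time
f=vision.grab_frame("scene"); cv2.imwrite("pics/s6.png",cv2.resize(f["color"][230:400,240:450],None,fx=3,fy=3)); 
f=vision.grab_frame("wrist"); cv2.imwrite("pics/w6.png",f["color"]);print(status.state()["force"])
E
```

```text
time_s: 14.62
ee_pos: [526.2, 109.4, 356.0]
ee_rot: [180.0, -0.0, 97.4]
force: [0.0, -1.1, 5.5]
gripper_width: 15.0
[-0.68462548 -1.03659491  4.59619647]
```

View pics/s6.png

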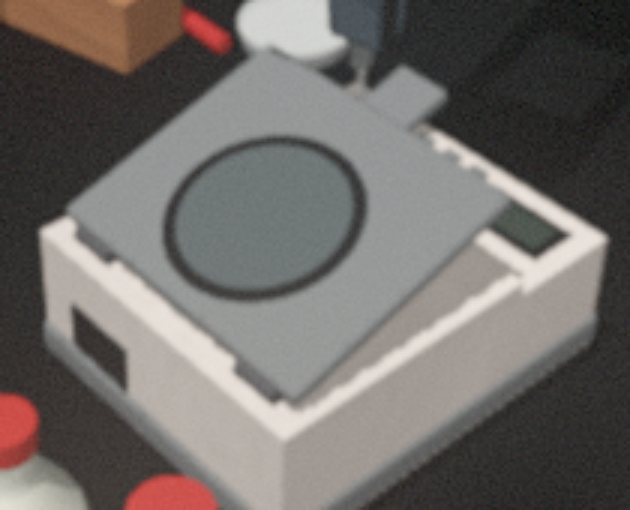

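View pics/w6.png

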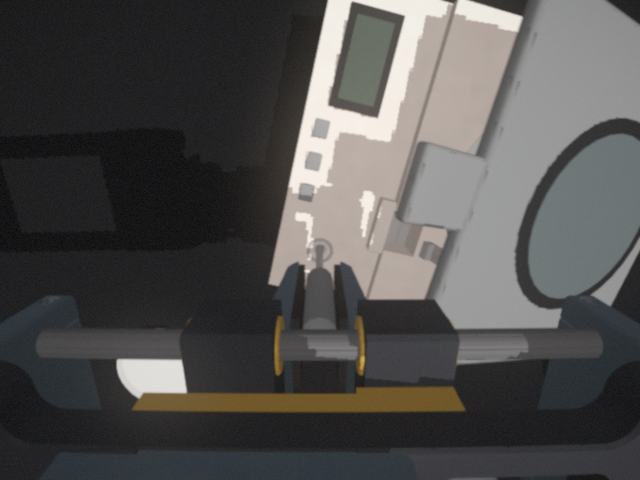

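```bash
python3 -m jog '[[0,0,0,0,0,0,0],[0,0,0,-0.01,0,0,0],[0,0,0,-0.02,0,0,0],[0,0,0,-0.03,0,0,0],[0,0,0,-0.04,0,0,0],[0,0,0,-0.035,0,0,0],[0,0,0,0,0,0,0]]'
python3 -m jog '[[0,-0.0353,-0.00945,0,0,0,0],[0,-0.0353,-0.00945,0,0,0,0],[0,-0.0353,-0.00945,0,0,0,0],[0,-0.0353,-0.00945,0,0,0,0],[0,-0.0353,-0.00945,0,0,0,0],[0,-0.0353,-0.00945,0,0,0,0],[0,-0.0353,-0.00945,0,0,0,0],[0,-0.0353,-0.00945,0,0,0,0],[0,-0.0353,-0.00945,0,0,0,0],[0,-0.0353,-0.00945,0,0,0,0],[0,0,0,0,0,0,0],[0,0,0,0,0,0,0]]'
python3 - <<'E'
from h import *
import pickle
fs={}
for c in ["wrist","scene","side"]:
    f=vision.grab_frame(c); cv2.imwrite(f"pics/{c}7.png",f["color"]); fs[c]=f
pickle.dump(fs,open("f7.pkl","wb"))
W,S,D=fs["wrist"],fs["scene"],fs["side"]
s=status.state();print(s["ee_pos"],s["ee_rot"],s["force"])
t=s["ee_pos"]; tip=[t[0],t[1],t[2]-293.3]
for P in [[477.9,-252.4,62],tip]: print(np.round(P,1),[proj(x,P).round(1) for x in (W,S,D)])
a=cv2.resize(W["color"][150:290,260:380],None,fx=5,fy=5,interpolation=2)
b=cv2.resize(S["color"][120:230,220:300],None,fx=5,fy=5,interpolation=2)
c=cv2.resize(D["color"][300:400,260:340],None,fx=5,fy=5,interpolation=2)
cv2.imwrite("pics/z7a.png",a[:600])
o=np.zeros((550,800,3),np.uint8); o[:550,:400]=b; o[:500,400:]=c; cv2.imwrite("pics/z7b.png",o)
E
```

```text
time_s: 15.6
ee_pos: [526.1, 109.4, 493.1]
ee_rot: [179.7, -0.0, 97.4]
force: [-1.0, -0.2, -1.8]
gripper_width: 15.2
time_s: 17.1
ee_pos: [477.7, -252.5, 489.3]
ee_rot: [-179.9, -0.1, 97.4]
force: [-0.3, 0.6, -0.7]
gripper_width: 15.2
[ 477.94096872 -251.92640861  490.35659051] [-1.79969870e+02 -5.31852551e-02  9.74658667e+01] [-0.52225375 -0.00754825 -0.91819982]
[ 477.9 -252.4   62. ] [array([319.6, 206.1]), array([256.3, 211.5]), array([296.7, 374.9])]
[ 477.9 -251.9  197.1] [array([319.7, 238.7]), array([252.8, 160. ]), array([292.6, 329.5])]
```

View pics/z7a.png

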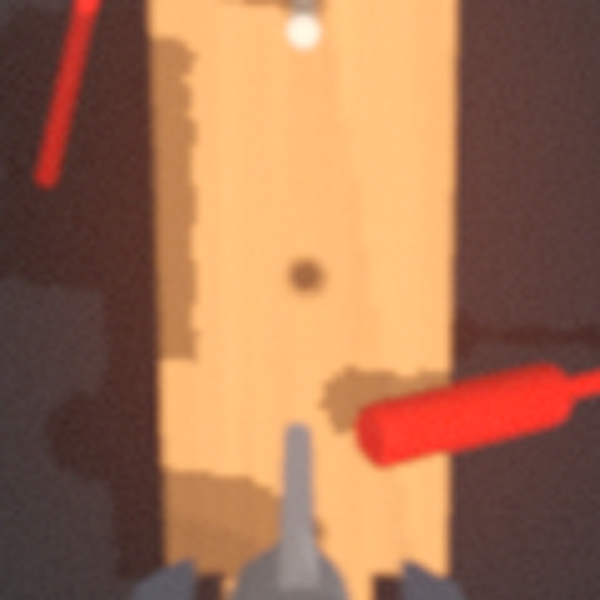

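View pics/z7b.png

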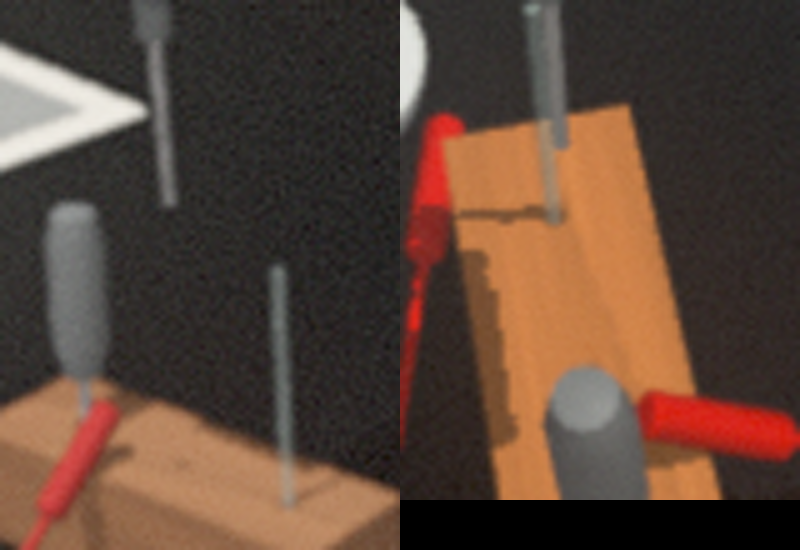

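```bash
python3 -m jog '[[0,0,0,0.04,0,0,0],[0,0,0,0.04,0,0,0],[0,0,0,0.03,0,0,0],[0,0,0,0.01,0,0,0],[0,0,0,0,0,0,0],[0,0,0,0,0,0,0]]'
python3 - <<'E'
from h import *
import pickle
fs={}
for c in ["wrist","scene","side"]:
    f=vision.grab_frame(c); fs[c]=f
pickle.dump(fs,open("f8.pkl","wb"))
W,S,D=fs["wrist"],fs["scene"],fs["side"]
s=status.state();print(s["ee_pos"],s["ee_rot"],s["force"])
t=s["ee_pos"]; tip=[t[0],t[1],t[2]-293.3]
for P in [[477.9,-252.4,62],tip]: print(np.round(P,1),[proj(x,P).round(1) for x in (W,S,D)])
a=cv2.resize(W["color"][185:285,270:370],None,fx=6,fy=6,interpolation=2)
b=cv2.resize(S["color"][170:240,220:290],None,fx=5.5,fy=5.5,interpolation=2)
c=cv2.resize(D["color"][320:390,260:330],None,fx=5.5,fy=5.5,interpolation=2)
cv2.imwrite("pics/z8a.png",a)
cv2.imwrite("pics/z8b.png",np.hstack([b,c]))
E
```

```text
time_s: 18.0
ee_pos: [478.3, -252.9, 372.2]
ee_rot: [179.9, 0.1, 97.4]
force: [-0.7, 0.7, -1.2]
gripper_width: 15.2
[ 478.01523888 -252.93942539  371.84707163] [1.79894639e+02 7.10465505e-02 9.73911522e+01] [ 0.79775321 -0.21120529 -0.30357988]
[ 477.9 -252.4   62. ] [array([317.4, 231.2]), array([256.3, 211.5]), array([296.7, 374.9])]
[ 478.  -252.9   78.5] [array([317.4, 237.4]), array([255.7, 205.4]), array([296.3, 370.3])]
```

View pics/z8a.png

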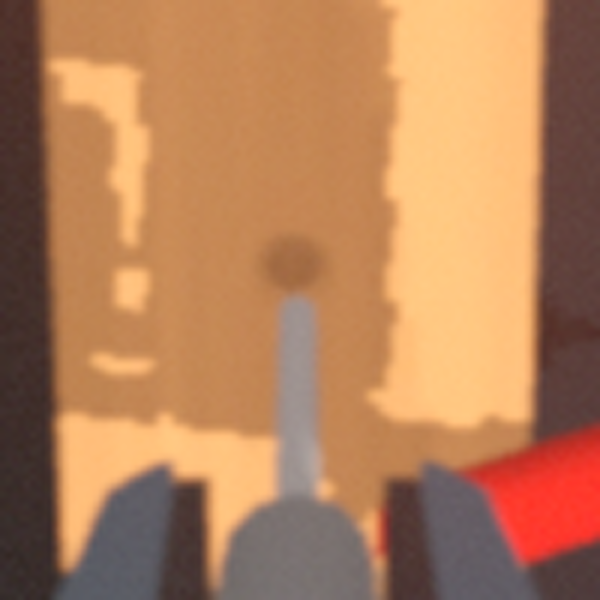

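View pics/z8b.png

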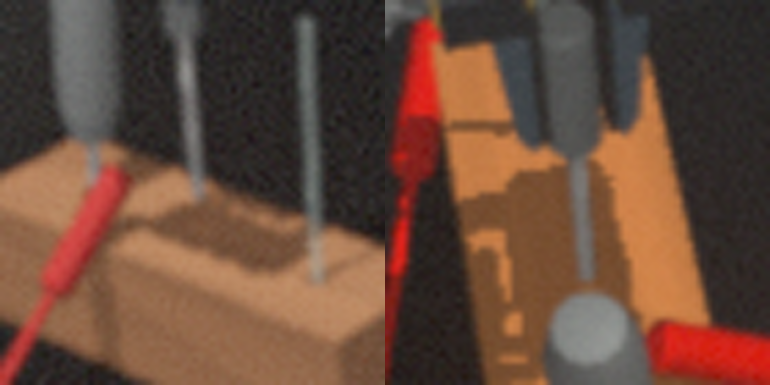

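```bash
python3 -m jog '[[0,0.0013,-0.0002,0.006,0,0,0],[0,0,0,0.006,0,0,0],[0,0,0,0.004,0,0,0],[0,0,0,0.002,0,0,0]]'; python3 -m jog '[[0,0,0,0.003,0,0,0],[0,0,0,0.002,0,0,0],[0,0,0,0,0,0,0]]'
```

```text
time_s: 18.65
ee_pos: [477.5, -251.6, 352.3]
ee_rot: [-180.0, -0.0, 97.4]
force: [0.6, 0.4, 0.7]
gripper_width: 15.4
time_s: 19.02
ee_pos: [477.5, -251.6, 347.6]
ee_rot: [-180.0, -0.0, 97.4]
force: [0.3, -0.0, -0.2]
gripper_width: 14.8
```

Run:
```python
from h import *
W=vision.grab_frame("wrist")
a=cv2.resize(W["color"][185:285,270:370],None,fx=6,fy=6,interpolation=2)
cv2.imwrite("pics/z9a.png",a)
```

```text
(no output)
```

View pics/z9a.png

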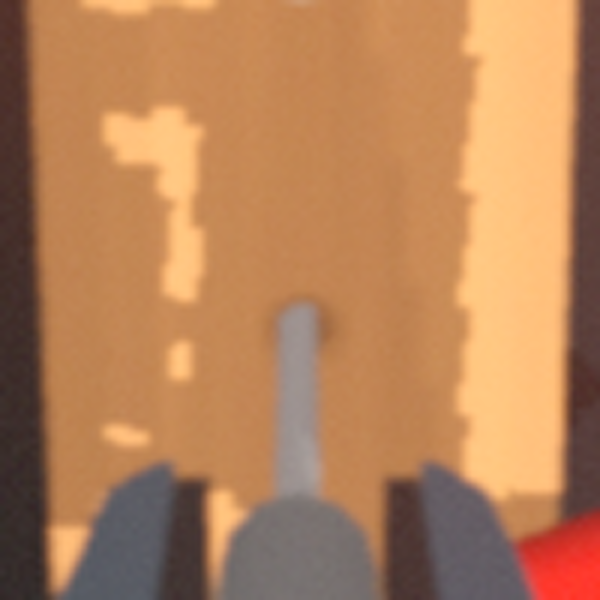

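```bash
python3 -m jog '[[0,0,0,0.008,0,0,0],[0,0,0,0.008,0,0,0],[0,0,0,0.008,0,0,0],[0,0,0,0.008,0,0,0],[0,0,0,0.006,0,0,0],[0,0,0,0,0,0,0]]'; python3 -m jog '[[0,0,0,0.002,0,0,0],[0,0,0,0,0,0,0]]'
```

```text
time_s: 19.82
ee_pos: [477.5, -251.6, 309.2]
ee_rot: [-180.0, -0.0, 97.4]
force: [-0.6, 0.7, -1.2]
gripper_width: 15.2
time_s: 20.08
ee_pos: [477.4, -251.5, 307.7]
ee_rot: [180.0, -0.0, 97.4]
force: [0.0, 0.0, -1.8]
gripper_width: 15.0
```

Open to 50 mm, then raise straight up.

```bash
python3 -m jog '[[0.05,0,0,0.001,0,0,0],[0.05,0,0,0,0,0,0],[0.05,0,0,0,0,0,0],[0.05,0,0,0,0,0,0],[0.05,0,0,-0.03,0,0,0],[0.05,0,0,-0.04,0,0,0],[0.05,0,0,-0.05,0,0,0],[0.05,0,0,-0.05,0,0,0],[0.05,0,0,0,0,0,0]]'
python3 - <<'E'
from h import *
f=vision.grab_frame("wrist"); cv2.imwrite("pics/w10.png",f["color"])
f=vision.grab_frame("scene"); cv2.imwrite("pics/s10.png",f["color"])
import pickle; pickle.dump(f,open("s10.pkl","wb"))
f=vision.grab_frame("side"); cv2.imwrite("pics/d10.png",f["color"])
s=status.state();print(s["ee_pos"],s["ee_rot"],s["qpos"])
E
```

```text
time_s: 21.2
ee_pos: [477.7, -251.7, 481.2]
ee_rot: [179.6, 0.3, 97.4]
force: [0.2, -0.4, 0.4]
gripper_width: 50.2
[ 477.20603293 -251.46964279  475.53444845] [-1.79902708e+02 -7.93402819e-02  9.73887123e+01] [-2.90108071e+01  1.30022209e+01  8.68994359e+01  6.21691407e-03
  8.02237349e+01 -3.64006490e+01]
```

View pics/s10.png

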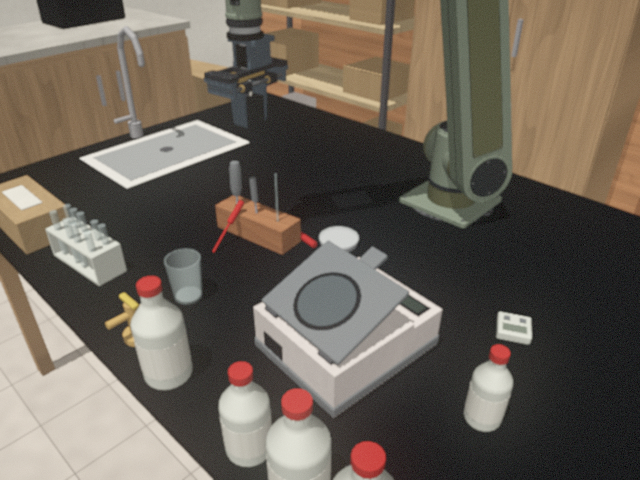

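View pics/d10.png

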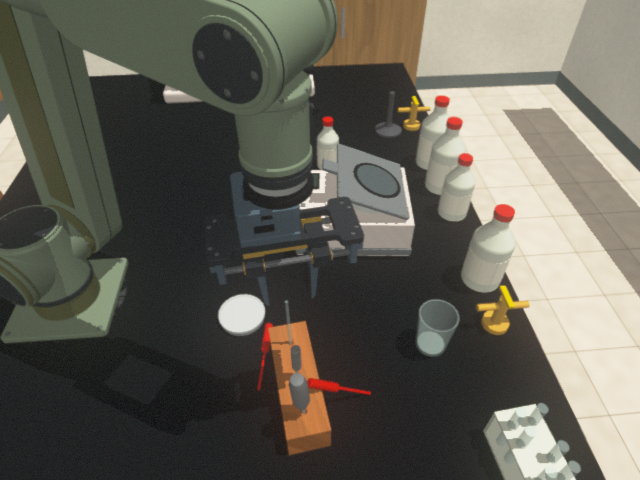

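```bash
cat > kin.py <<'E'
import numpy as np
from scipy.optimize import least_squares
from scipy.spatial.transform import Rotation as Ro
J=np.array([[18.3113607,89.6367824,np.hypot(193.28973622,541.54845951),404.7963],[8.72567,102.674229,np.hypot(443.47181844,152.56223791),404.77293],[20.0168673,102.624645,np.hypot(477.87207866,252.4094634),305.34656],[13.0022209,86.8994359,np.hypot(477.20603293,251.46964279),475.53445]])
def m(p,q2,q3):
    a=np.radians(q2);b=np.radians(q2+q3+p[4]); return p[0]+p[1]*np.sin(a)+p[2]*np.sin(b), p[3]+p[1]*np.cos(a)+p[2]*np.cos(b)
def f(p):
    r,z=m(p,J[:,0],J[:,1]); return np.r_[r-J[:,2],z-J[:,3], (p[4])*1e-2]
s=least_squares(f,[0,450,450,200,0]); P=s.x
if __name__=="__main__": print(P.round(2),f(P).round(2))
def fk(q,d6,sg=1):
    r,z=m(P,q[1],q[2]); R=(Ro.from_euler('z',q[0],degrees=True)*Ro.from_euler('y',q[1]+q[2],degrees=True)*Ro.from_euler('z',sg*q[3],degrees=True)*Ro.from_euler('y',q[4],degrees=True)*Ro.from_euler('z',q[5]+90,degrees=True)).as_matrix()
    w=np.array([r*np.cos(np.radians(q[0])),r*np.sin(np.radians(q[0])),z+d6])
    return w+d6*R[:,2],R
lo=np.array([-177.97,-48.28,12.27,-77.06,2.81,-146.56]);hi=np.array([177.97,115.42,149.76,257.06,150.46,146.56])
def ik(T,R,q0,d6,sg=1):
    def g(q):
        t,Rq=fk(q,d6,sg); return np.r_[(t-T)/10, Ro.from_matrix(R.T@Rq).as_rotvec()*10]
    s=least_squares(g,np.clip(q0,lo+.1,hi-.1),bounds=(lo,hi)); return s.x,np.abs(s.fun).max()
E
cat > lid.py <<'E'
import numpy as np
th=np.radians(-6); u=np.array([np.cos(th),np.sin(th),0]); v=np.array([-np.sin(th),np.cos(th),0]); z=np.array([0,0,1.])
H=np.array([740.2,157.4,110.])
def tab(a,rx=-187,rz=6):
    X=np.cos(a)*u-np.sin(a)*z; Z=np.sin(a)*u+np.cos(a)*z
    return H+rx*X+rz*Z
def pose(a,b,standoff=0,az=0):  # tool pitched b below horizontal; grasp point at tab
    ua=np.cos(az)*u+np.sin(az)*v; va=-np.sin(az)*u+np.cos(az)*v
    zt=np.cos(b)*ua-np.sin(b)*z; xt=va; yt=np.cross(zt,xt)
    R=np.c_[xt,yt,zt]; return tab(a)-(172+standoff)*zt,R
E
python3 kin.py
python3 - <<'E'
from kin import *; from lid import *
for d6 in (80,110):
  for sg in (1,-1):
   for az in (0,15,25):
    q=np.array([20,0,110,0,10,0.]); out=[]
    for a in np.arange(.37,1.4,.2):
        T,R=pose(a,a,0,np.radians(az)); q,e=ik(T,R,q,d6,sg); out.append((round(a,2),q.round(0).tolist(),round(e,2)))
    print(d6,sg,az); [print("  ",o) for o in out]
T,R=pose(.37,.37); print(T,R.round(2))
E
```

```text
[ 9.0000e-02  5.9183e+02  4.1727e+02 -5.8000e+00  3.3000e+00] [-0.09 -0.03  0.04  0.07  0.01  0.01 -0.02 -0.01  0.03]
80 1 0
   (np.float64(0.37), [31.0, 16.0, 123.0, -77.0, 32.0, 107.0], np.float64(4.39))
   (np.float64(0.57), [27.0, 13.0, 118.0, -77.0, 27.0, 99.0], np.float64(1.44))
   (np.float64(0.77), [24.0, 12.0, 108.0, -52.0, 27.0, 70.0], np.float64(0.0))
   (np.float64(0.97), [20.0, 15.0, 96.0, -23.0, 40.0, 40.0], np.float64(0.0))
   (np.float64(1.17), [17.0, 20.0, 83.0, -10.0, 56.0, 27.0], np.float64(0.0))
   (np.float64(1.37), [14.0, 27.0, 68.0, -4.0, 74.0, 21.0], np.float64(0.0))
80 1 15
   (np.float64(0.37), [21.0, 13.0, 126.0, -77.0, 6.0, 86.0], np.float64(5.07))
   (np.float64(0.57), [20.0, 11.0, 120.0, -77.0, 8.0, 84.0], np.float64(1.62))
   (np.float64(0.77), [18.0, 11.0, 110.0, -27.0, 15.0, 32.0], np.float64(0.0))
   (np.float64(0.97), [16.0, 14.0, 98.0, -7.0, 35.0, 12.0], np.float64(0.0))
   (np.float64(1.17), [15.0, 19.0, 84.0, -3.0, 54.0, 7.0], np.float64(0.0))
   (np.float64(1.37), [13.0, 27.0, 69.0, -1.0, 73.0, 4.0], np.float64(0.0))
80 1 25
   (np.float64(0.37)
[... 4158 characters left out ...]
86.0, 3.0, 53.0, 7.0], np.float64(0.0))
   (np.float64(1.37), [13.0, 26.0, 70.0, 1.0, 73.0, 4.0], np.float64(0.0))
110 -1 25
   (np.float64(0.37), [16.0, 12.0, 129.0, -77.0, 3.0, -80.0], np.float64(5.27))
   (np.float64(0.57), [15.0, 9.0, 123.0, -77.0, 3.0, -80.0], np.float64(1.83))
   (np.float64(0.77), [14.0, 9.0, 114.0, -18.0, 12.0, -21.0], np.float64(0.0))
   (np.float64(0.97), [13.0, 12.0, 100.0, -6.0, 33.0, -10.0], np.float64(0.0))
   (np.float64(1.17), [13.0, 18.0, 86.0, -3.0, 53.0, -8.0], np.float64(0.0))
   (np.float64(1.37), [12.0, 26.0, 70.0, -1.0, 73.0, -7.0], np.float64(0.0))
[409.48584156 192.15945871 245.41390415] [[ 0.1   0.36  0.93]
 [ 0.99 -0.04 -0.1 ]
 [ 0.    0.93 -0.36]]
```

```bash
cat >> lid.py <<'E'
def edge(a): return tab(a,-199,1.5)
def push(a,b,back=0,off=0,t=13.5,along=166):
    zt=np.cos(b)*u-np.sin(b)*z; n=np.sin(b)*u+np.cos(b)*z; xt=v; yt=np.cross(zt,xt)
    R=np.c_[xt,yt,zt]; return edge(a)-(t+off)*n-(along+back)*zt,R
E
python3 - <<'E'
from kin import *; from lid import *
from workcell import status
s=status.state(); T0=s["ee_pos"]; R0=Ro.from_euler('xyz',s["ee_rot"],degrees=True)
T,R=push(.37,1.0,80,20)
print("edge",edge(.37),"target",T,"rotvec",(R0.inv()*Ro.from_matrix(R)).as_rotvec(),"shift tool",R0.inv().apply(T-T0), R.round(2).tolist())
for sg in (1,-1):
  q=np.array([20,0,110,0,30,0.])
  for a,b,bk,of in [(.37,1.,80,20),(.37,1.,0,20),(.37,1,0,0),(.6,1.17,0,0),(.9,1.4,0,0),(1.1,1.55,0,0),(1.3,1.7,0,0)]:
    T,R=push(a,b,bk,of); q,e=ik(T,R,q,100,sg); print(sg,a,T.round(0),q.round(0),round(e,2))
E
```

```text
edge [556.22267988 176.73679554 183.35996198] target [396.00157728 193.576712   372.261697  ] rotvec [-0.57001988 -0.06784177  0.22697091] shift tool [451.65039135 -23.12065441 103.93768353] [[0.1, 0.84, 0.54], [0.99, -0.09, -0.06], [0.0, 0.54, -0.84]]
1 0.37 [396. 194. 372.] [ 30.   4. 115. -32.  37.  58.] 0.0
1 0.37 [439. 189. 305.] [ 27.  12. 117. -39.  28.  64.] 0.0
1 0.37 [456. 187. 316.] [ 26.  13. 115. -36.  29.  60.] 0.0
1 0.6 [501. 183. 371.] [ 22.  13. 103. -15.  44.  37.] 0.0
1 0.9 [577. 175. 428.] [17. 19. 86. -4. 67. 25.] 0.0
1 1.1 [635. 168. 454.] [15. 24. 73. -0. 81. 21.] 0.0
1 1.3 [697. 162. 469.] [13. 32. 59.  2. 96. 19.] 0.0
-1 0.37 [396. 194. 372.] [ 30.   4. 115.  32.  37.  58.] 0.0
-1 0.37 [439. 189. 305.] [ 27.  12. 117.  39.  28.  64.] 0.0
-1 0.37 [456. 187. 316.] [ 26.  13. 115.  36.  29.  60.] 0.0
-1 0.6 [501. 183. 371.] [ 22.  13. 103.  15.  44.  37.] 0.0
-1 0.9 [577. 175. 428.] [17. 19. 86.  4. 67. 25.] 0.0
-1 1.1 [635. 168. 454.] [15. 24. 73.  0. 81. 21.] 0.0
-1 1.3 [697. 162. 469.] [13. 32. 59. -2. 96. 19.] 0.0
```

```bash
python3 -m jog '[[0,0.0452,-0.0023,0,0,0,0],[0,0.0452,-0.0023,0,0,0,0],[0,0.0452,-0.0023,0,0,0,0],[0,0.0452,-0.0023,0,0,0,0],[0,0.0452,-0.0023,0,0,0,0],[0,0.0452,-0.0023,0,0,0,0],[0,0.0452,-0.0023,0,0,0,0],[0,0.0452,-0.0023,0,0,0,0],[0,0.0452,-0.0023,0,0,0,0],[0,0.0452,-0.0023,0,0,0,0]]' 10
python3 -m jog '[[0,0,0,0,-0.1425,-0.017,0.0568],[0,0,0,0,-0.1425,-0.017,0.0568],[0,0,0,0,-0.1425,-0.017,0.0568],[0,0,0,0,-0.1425,-0.017,0.0568],[0,0,0,0,0,0,0],[0,0,0,0,0,0,0]]'
cat > go.py <<'E'
import sys
from kin import *; from lid import *
from workcell import status
def delta(T,R):
    s=status.state(); T0=s["ee_pos"]; R0=Ro.from_euler('xyz',s["ee_rot"],degrees=True)
    return R0.inv().apply(T-T0)/1000,(R0.inv()*Ro.from_matrix(R)).as_rotvec()
E
python3 - <<'E'
from h import *; from go import *
import pickle
fs={}
for c in ["wrist","scene","side"]:
    f=vision.grab_frame(c); cv2.imwrite(f"pics/{c}11.png",f["color"]); fs[c]=f
pickle.dump(fs,open("f11.pkl","wb"))
s=status.state();print(s["ee_pos"],s["ee_rot"],s["qpos"].round(1))
print(delta(*push(.37,1.0,80,20)))
for w in (-18,18):
    print([proj(fs[c],edge(.37)+w*v+np.array([0,0,4])).round(1).tolist() for c in fs])
E
```

```text
time_s: 22.6
ee_pos: [395.9, 195.0, 474.9]
ee_rot: [-179.8, 0.1, 97.4]
force: [1.1, 1.2, 0.5]
gripper_width: 0.5
time_s: 23.35
ee_pos: [396.5, 193.7, 475.9]
ee_rot: [147.4, 0.1, 84.0]
force: [0.8, -0.1, 0.3]
gripper_width: 0.4
[396.8759559  193.63662779 476.51054464] [1.47266284e+02 7.86171947e-02 8.39689004e+01] [ 30.6  -1.8 107.  -24.9  50.3  48.5]
(array([-8.41064585e-06, -5.70972584e-02,  8.72266781e-02]), array([0.00051443, 0.0014478 , 0.00028499]))
[[297.9, 244.5], [373.1, 246.6], [321.5, 169.0]]
[[297.2, 207.0], [388.2, 255.6], [321.9, 159.3]]
```

View pics/wrist11.png

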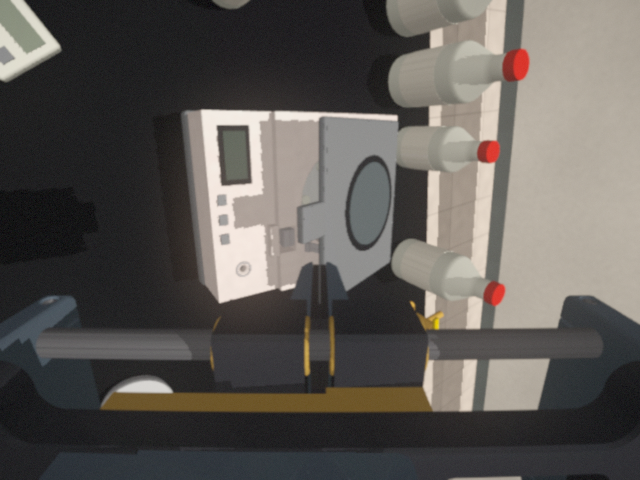

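View pics/scene11.png

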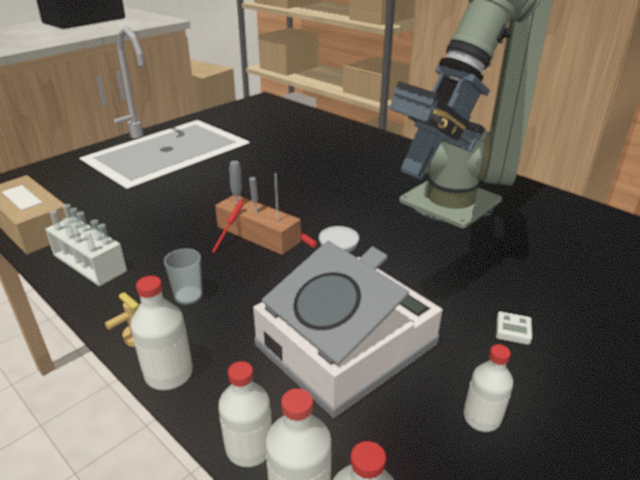

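View pics/side11.png

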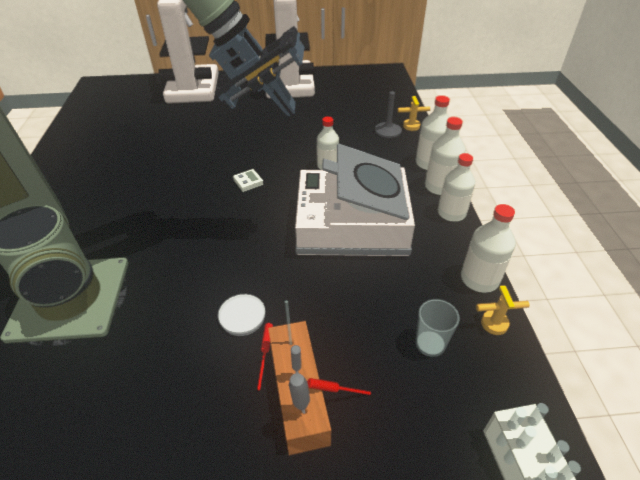

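```bash
python3 -m jog '[[0,0,-0.0285,0.03,0,0,0],[0,0,-0.0285,0.03,0,0,0],[0,0,0,0.027,0,0,0],[0,0,0,0.03,0,0,0],[0,0,0,0.03,0,0,0],[0,0,0,0.02,0,0,0],[0,0,0,0,0,0,0]]'
python3 - <<'E'
from h import *; from go import *
for c in ["wrist","scene","side"]:
    f=vision.grab_frame(c); cv2.imwrite(f"pics/{c}12.png",f["color"] if c=="wrist" else cv2.resize(f["color"][100:320,260:460],None,fx=2.5,fy=2.5))
s=status.state();print(s["ee_pos"],s["force"],s["qpos"].round(1))
print(delta(*push(.37,1.0,0,0)))
E
```

```text
time_s: 24.38
ee_pos: [439.4, 188.7, 304.2]
ee_rot: [147.3, 0.2, 83.9]
force: [0.2, -0.5, -0.4]
gripper_width: 0.5
[438.9589998  189.11698761 306.2125534 ] [-0.11791517  0.026444   -0.58319014] [ 27.1  11.1 120.1 -41.6  26.5  67.2]
(array([-5.23688907e-05,  1.93416649e-02,  1.14194751e-03]), array([ 0.00284723,  0.00056079, -0.00010267]))
```

View pics/wrist12.png

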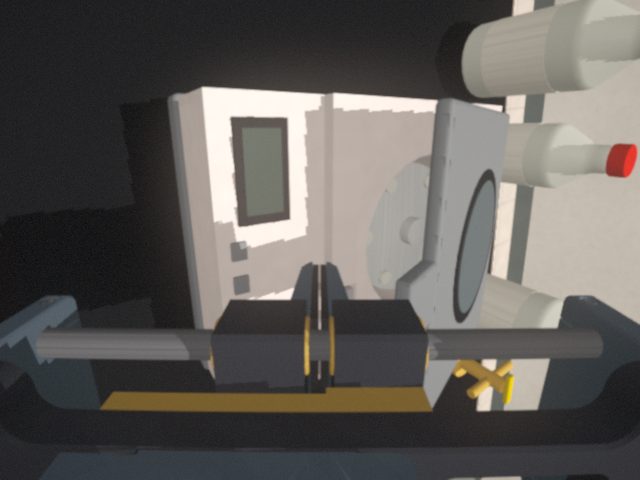

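View pics/side12.png

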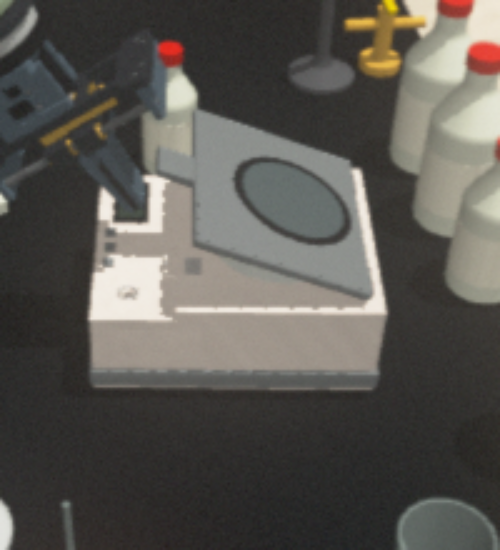

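Run:
```python
from go import *
A=np.r_[.37,np.linspace(.37,1.3,15)[1:]]; B=1+.7*(A-.37)/.93
P=[push(a,b) for a,b in zip(A,B)]
for (T0,R0),(T1,R1),a in zip(P,P[1:],A[1:]):
    print(round(a,3),(R0.T@(T1-T0)).round(1), Ro.from_matrix(R0.T@R1).as_rotvec().round(3))
```

```text
0.436 [ 0.  19.3 -7.8] [ 0.05 -0.    0.  ]
0.503 [-0.  19.4 -7.6] [ 0.05 -0.   -0.  ]
0.569 [ 0.  19.5 -7.4] [ 0.05  0.   -0.  ]
0.636 [-0.  19.7 -7.3] [ 0.05 -0.    0.  ]
0.702 [ 0.  19.8 -7.1] [ 0.05 -0.   -0.  ]
0.769 [-0.  19.9 -6.9] [ 0.05  0.   -0.  ]
0.835 [ 0.  20.  -6.7] [0.05 0.   0.  ]
0.901 [-0.  20.1 -6.5] [0.05 0.   0.  ]
0.968 [-0.  20.2 -6.3] [ 0.05 -0.   -0.  ]
1.034 [ 0.  20.3 -6.1] [ 0.05 -0.    0.  ]
1.101 [ 0.  20.4 -5.9] [ 0.05  0.   -0.  ]
1.167 [-0.  20.4 -5.7] [ 0.05 -0.   -0.  ]
1.234 [ 0.  20.5 -5.5] [ 0.05  0.   -0.  ]
1.3 [ 0.  20.6 -5.3] [ 0.05 -0.    0.  ]
```

```bash
python3 -m jog '[[0,0,0.0097,0.0005,0,0,0],[0,0,0.0097,0.0005,0,0,0],[0,0,0.0193,-0.0078,0.05,0,0],[0,0,0.0194,-0.0076,0.05,0,0],[0,0,0.0195,-0.0074,0.05,0,0]]'
python3 - <<'E'
from h import *; from go import *
for c in ["scene","side"]:
    f=vision.grab_frame(c); cv2.imwrite(f"pics/{c}13.png",cv2.resize(f["color"][100:320,260:460],None,fx=2.5,fy=2.5))
s=status.state();print(s["ee_pos"],s["force"],s["qpos"].round(1))
print(delta(*push(.569,1.15,0,0)))
E
```

```text
time_s: 25.15
ee_pos: [493.9, 183.4, 365.6]
ee_rot: [155.8, -0.0, 84.0]
force: [0.2, 0.1, -1.0]
gripper_width: 0.3
[495.5292989  183.50311703 366.88487716] [-0.19136602  0.16105437  0.24821592] [ 22.1  11.7 106.7 -17.3  40.8  39.3]
(array([-0.00039188, -0.00182239,  0.00180297]), array([ 0.00732195, -0.00189544, -0.00185907]))
```

View pics/side13.png

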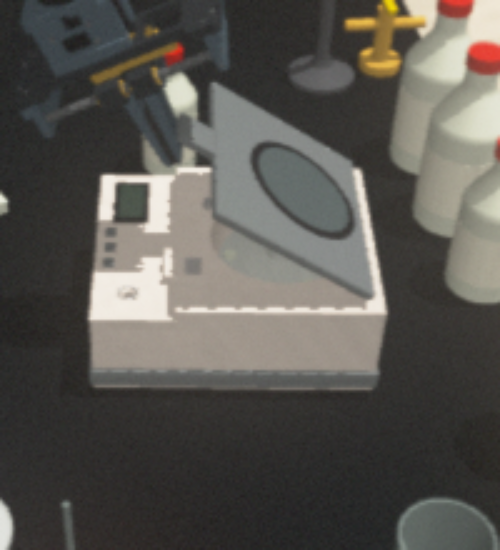

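Lid is swinging up as planned; continue.

```bash
python3 -m jog '[[0,0,0.0197,-0.0073,0.05,0,0],[0,0,0.0198,-0.0071,0.05,0,0],[0,0,0.0199,-0.0069,0.05,0,0],[0,0,0.02,-0.0067,0.05,0,0],[0,0,0.0201,-0.0065,0.05,0,0],[0,0,0.0202,-0.0063,0.05,0,0]]'
python3 -m jog '[[0,0,0.0203,-0.0061,0.05,0,0],[0,0,0.0204,-0.0059,0.05,0,0],[0,0,0.0204,-0.0057,0.05,0,0],[0,0,0.0205,-0.0055,0.05,0,0],[0,0,0.0206,-0.0053,0.05,0,0],[0,0,0,0,0,0,0]]'
python3 - <<'E'
from h import *; from go import *
for c in ["scene","side"]:
    f=vision.grab_frame(c); cv2.imwrite(f"pics/{c}14.png",cv2.resize(f["color"][70:320,240:480],None,fx=2.3,fy=2.3))
s=status.state();print(s["ee_pos"],s["force"],s["qpos"].round(1))
print(delta(*push(1.3,1.7,0,0)))
E
```

```text
time_s: 26.0
ee_pos: [594.6, 172.7, 438.2]
ee_rot: [173.2, 0.1, 84.0]
force: [-4.8, -0.6, 2.5]
gripper_width: 0.3
time_s: 26.75
ee_pos: [696.8, 162.1, 468.0]
ee_rot: [-172.7, 0.1, 83.9]
force: [0.4, 0.2, -0.0]
gripper_width: 0.3
[696.07641788 162.38220269 467.7882771 ] [-0.31321366 -0.05637581  0.7516645 ] [11.8 32.2 58.4  2.1 96.3 17.9]
(array([-0.00034373,  0.00052106, -0.00078843]), array([ 0.0023791 ,  0.0017289 , -0.00071789]))
```

View pics/side14.png

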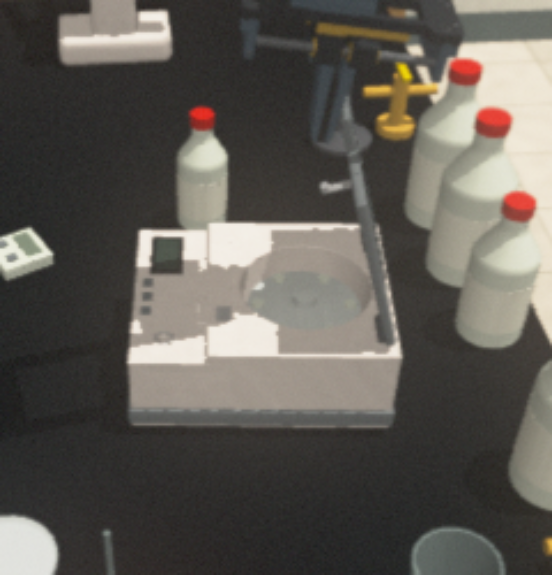

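View pics/scene14.png

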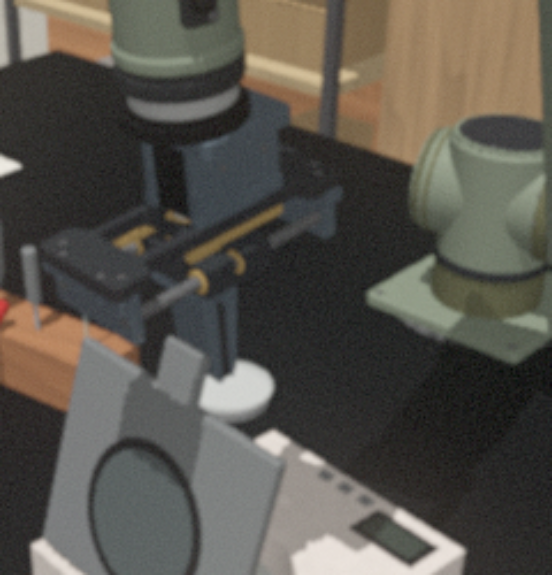

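```bash
python3 -m jog '[[0,0,0.006,-0.001,0.0,0,0],[0,0,0,0,0,0,0]]'; python3 -m jog '[[0,0,0.004,-0.001,0.0,0,0],[0,0,0,0,0,0,0]]'; python3 -m jog '[[0,0,0.004,-0.001,0.0,0,0],[0,0,0,0,0,0,0]]'
```

```text
time_s: 27.1
ee_pos: [701.9, 161.7, 469.1]
ee_rot: [-172.7, 0.0, 84.0]
force: [-2.5, 0.3, 2.9]
gripper_width: 0.5
time_s: 27.35
ee_pos: [706.5, 161.1, 469.9]
ee_rot: [-172.8, 0.0, 84.0]
force: [-3.3, 0.8, 4.0]
gripper_width: -0.1
time_s: 27.6
ee_pos: [709.9, 160.8, 470.1]
ee_rot: [-172.5, 0.0, 84.0]
force: [-7.7, 2.3, 6.7]
gripper_width: 0.7
```

```bash
python3 -m jog '[[0,0,-0.02,0.0,0.0,0,0],[0,0,-0.04,0,0,0,0],[0,0,-0.05,0,0,0,0],[0,0,-0.05,-0.02,0,0,0],[0,0,-0.05,-0.03,0,0,0],[0,0,-0.05,0,0,0,0],[0,0,0,0,0,0,0],[0,0,0,0,0,0,0]]'
python3 - <<'E'
from h import *; from go import *
import pickle
fs={}
for c in ["scene","side","wrist"]:
    f=vision.grab_frame(c); fs[c]=f; cv2.imwrite(f"pics/{c}15.png",f["color"])
pickle.dump(fs,open("f15.pkl","wb"))
s=status.state();print(s["ee_pos"],s["force"],s["time_s"])
for a in (1.2,1.3,1.35): print(a,[[proj(fs[c],tab(a,-165,5)+w*v).round(0).tolist() for w in (-98,98)] for c in ("scene","side")],[proj(fs[c],tab(a,-199,6)).round(0).tolist() for c in ("scene","side")])
E
```

```text
time_s: 28.6
ee_pos: [461.3, 187.0, 551.7]
ee_rot: [-172.8, 0.1, 84.0]
force: [-0.8, 0.1, -0.2]
gripper_width: 0.4
[461.92851088 187.00292694 551.0501266 ] [ 0.29367788  0.80376974 -0.25109189] 28.75
1.2 [[[285.0, 215.0], [370.0, 269.0]], [[388.0, 161.0], [381.0, 109.0]]] [[330.0, 219.0], [380.0, 119.0]]
1.3 [[[277.0, 215.0], [362.0, 270.0]], [[397.0, 159.0], [389.0, 107.0]]] [[320.0, 220.0], [390.0, 117.0]]
1.35 [[[273.0, 216.0], [358.0, 272.0]], [[401.0, 158.0], [392.0, 107.0]]] [[315.0, 221.0], [395.0, 116.0]]
```

View pics/side15.png

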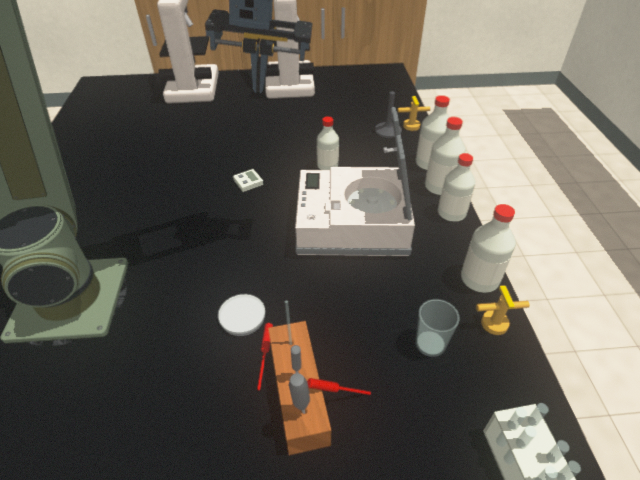

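View pics/scene15.png

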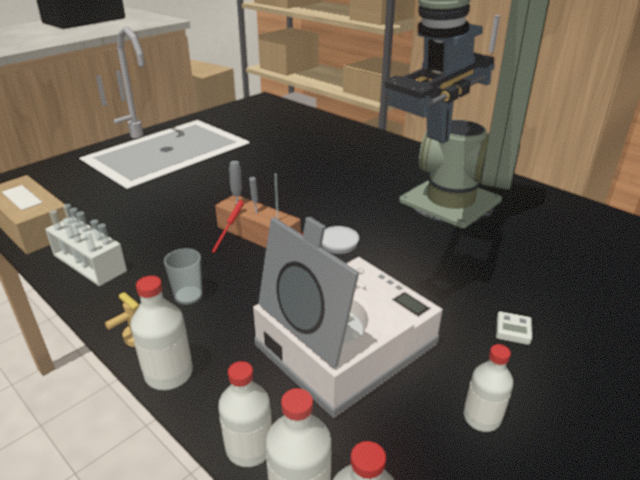

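Run:
```python
from h import *
import pickle
fs=pickle.load(open("f15.pkl","rb")); S0,D0=pickle.load(open("f0.pkl","rb"))
r=[]
for x in (S0,fs["scene"]): r.append(cv2.resize(x["color"][155:225,225:295],None,fx=5.5,fy=5.5,interpolation=2))
cv2.imwrite("pics/z15.png",np.hstack(r))
r=[]
for x in (D0,fs["side"]): r.append(cv2.resize(x["color"][335:405,265:335],None,fx=5.5,fy=5.5,interpolation=2))
cv2.imwrite("pics/y15.png",np.hstack(r))
```

```text
(no output)
```

View pics/z15.png

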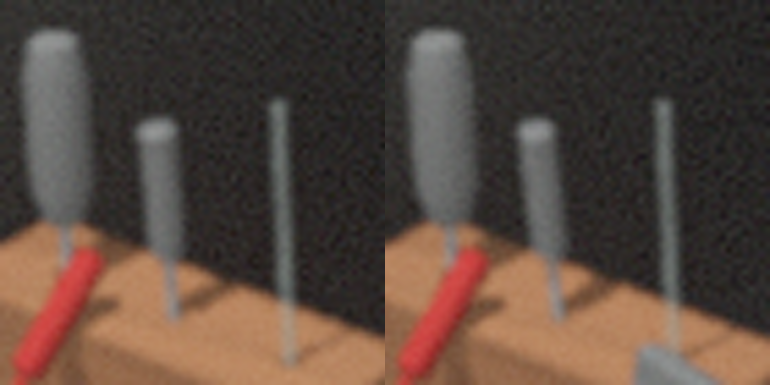

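View pics/y15.png

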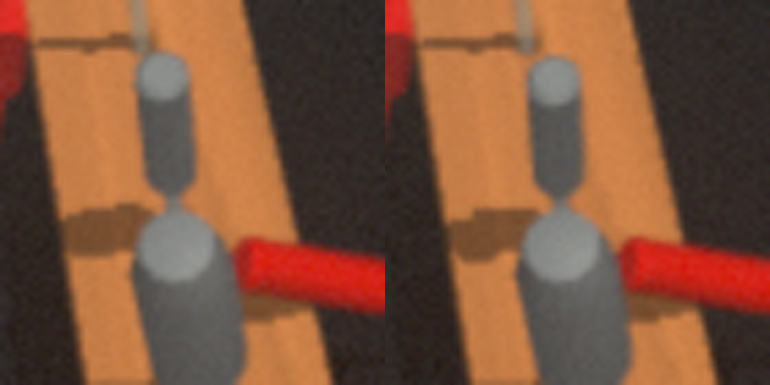

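```bash
python3 -c "
from workcell import ticket
print(ticket.job_done())"
```

```text
the job is handed in; nothing more can be done
None
```

The job is done and handed in at about 29 s of the 67 s; no verdict was reported.

**What I did**
- I took the grey rod from the middle hole of the block. I pushed it about 32 mm down the release hole, with at most about 5.5 N measured, until the lid popped up.
- I stood the rod back in its own hole, then swung the lid open with closed fingers under the tab. I pushed it to its stop, where the force rose to about 10 N, and backed the arm clear.

**What the last checks showed**
- **Lid:** its outline in the scene camera matches about 1.35 rad, fully open.
- **Rod:** before-and-after crops from both cameras show it fully seated at its original height and nearly upright. The handle top sits only a few mm off where it started.
- **Other things on the bench:** none look moved in the last pictures.

**What disagreed**
- The two red look-alike rods appeared upright in the first scene picture and had fallen over before the arm got there. One ended up leaning on the block and the other lying next to the petri dish. I did not touch them.

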